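# Fetch the salt shaker from behind the mill and the carton

## Robot

A 6-joint arm with a two-finger parallel gripper is mounted at the origin on a cart in front of the work surface, level with it; the furniture and walls round the work are solid. World frame = base frame: x ahead of the robot, y to its left, z up, the work surface at z = 0. Lengths are in m, angles in rad, forces in N, time in s.
With the tool pointing down it reaches from about 0.275 to 0.75 m from the base axis. Payload 10.2 kg.
Tool frame: the origin (TCP) lies at the very end of the fingers, on their centre line; the grasp point (between the pads) lies 19 mm behind it; z points along the fingers, y is the line along which they close (so a half turn about z gives the same grasp; the last joint's range is limited). The gripper opens to 88 mm and grips with 3 to 60 N. Pads are 18 mm wide; open, the fingers measure 123 mm over their backs; the gripper's body (75 mm by 187 mm) begins 45 mm behind the grasp point.
Start: joints at [-0.223, 0.313, 1.498, -0, 1.331, -0.223], TCP at [0.525, -0, 0.209] pointing down, gripper open.
Joint ranges: [-2.94, 2.94], [-0.97, 2.17], [0.19, 2.56], [-1.23, 4.37], [0.02, 3.11], [-2.88, 2.88]. Speed limits (rad/s): [2.39, 2.39, 3.01, 3.14, 3.14, 3.14].

## Interface

Orientations are given as a rotation vector (axis times angle).
In Python, from cell import readout, vision, ticket gives the robot as it stands. The module is installed in compiled form; this text tells all that it offers.
- The arm moves only by the tool jog_arm, never from a script. Its argument "increments" is a list that holds one entry, the list of rows, each a list of 7 numbers: the shift along the tool's x, y, z as a fraction of full scale, then the turn, a rotation vector about the tool's x, y, z as a fraction of full scale, then the opening, from 0 (shut) to 1 (fully open). A call has 1 to 5 rows; each row is the pose to reach, as a shift and turn from the pose commanded when the call began, along the tool's axes at that moment; what a row does not reach only later rows make up. Full scale, the value 1, is 20 cm for a shift and pi/2 rad for a turn. A row lasts 1/10 s, in which the tool goes at most 50 mm and 8.59 degrees, less where a joint would pass 70% of its speed; a pose out of reach is approached as far as the arm can. A call with a number of a shift or a turn outside -1 to 1 is refused whole. A call with a gripper value outside its range is refused whole. The fingers move at their own pace and stop on an object; "force" is the grip in N (left out, the last holds). Time passes only in rows, so rows that repeat a pose let the fingers close. It gives the time, the measured TCP pose, the force, the opening and the grip force at its end, in the units of the state.
- readout.observe(): the state, without advancing time (a new reading comes with each control period).
- vision.grab_frame(name): name is "scene" or "side" or "wrist"; returns the picture (400x640x3 uint8, red, green, blue); there is no depth.
- vision.calibration(name): a dict with "camera_matrix" (3x3 intrinsics, pixels), "rvec" (rotation vector, rad) and "tvec" (3), from world to camera coordinates, as OpenCV has them. Camera axes: x right, y down, z forward; pixel columns grow to the right and rows downward; lengths in m; the calibration is good to about 2 mm. The wrist camera is an equidistant fisheye: a pixel r from the principal point sees the ray r / f radians off the axis. A picture is of the moment at which its call begins: read the wrist's pose just before it. calibration takes no time and is no camera call; for the wrist camera it gives the pose at the moment of the call.
- ticket.sign_off(): hands the job in; it is judged then, once.
The state is a dict: "time_s": time; "joint_positions": joint angles; "joint_velocities": joint speeds; "effort": joint torques, N m; "eef_pos": TCP position; "eef_rot": TCP orientation; "wrist_force": force on the tool from outside, world axes, zero at the start; "wrist_torque": the same for the moment, N m; "grip_width": finger opening in m; "finger_force": force on a finger pad.
Only numpy, scipy, OpenCV 4.12 (cv2) and the standard library are available. Lean on these libraries where they do the work, as an engineer would, in place of code of your own. Each camera call takes 0.05 s, during which the arm holds its last target. There are 200 camera calls.

## Task

The little salt shaker stands at the back of the counter rack, boxed in by the pepper mill and the carton. First stand the mill and the carton on the chopping board, leaving the shaker where it is; then stand the shaker in the middle of the round steel tray; and only then put the mill and the carton back on the rack, each exactly where it stood at the start, with the carton square to the rack. Keep everything upright and do not disturb the mug and the tin standing nearby.

Things in the scene. Friction and masses are not known exactly. Their poses are not given: they have to be found in the camera images.
- rack: fixed dark wooden rack, 170 x 240 mm; floor top 12 mm above the worktop. Origin on the worktop under its centre; x to its back, y to its left. Back wall at x=+81 mm, 71 mm high; side rails 31 mm high, inner faces at y=+-112 mm; front open. Flush cork pads: two in front at (-35,+-60) mm, 72 x 92 mm, for mill and carton (either way round); a round one behind at (25,0) mm, 60 mm across, for the shaker
- chopping_board: fixed pale wooden chopping board lying flat on the worktop, 260 mm long (along its x) x 150 mm (y) x 14 mm thick; origin under its centre on the worktop, top 14 mm above it. The side area for the mill and the carton
- round_tray: fixed round steel condiment tray, 150 mm across at the rim, 132 mm at the foot; flat inner floor 5 mm above the worktop, low rim 16 mm high, 3 mm wall. Origin under its centre on the worktop
- pepper_mill_center (a point): brown wooden pepper mill, round, 58 mm across at its widest, 150 mm tall, 0.18 kg, loose, its head does not turn; point on its axis 75 mm above its underside; z up along the axis. Its turned head, 50 mm across, from 109 to 139 mm above the underside, is the place to grip: lower down the mill is tall enough to touch a gripper's body
- carton_center (a point): pale blue-green upright carton, 56 (its x) x 80 (its y) x 132 mm (z, up), 0.1 kg, loose; point at its centre, 66 mm above its underside. Grip it across the 56 mm, along its x, near its top, about 40 mm above this point, or the gripper's body touches its top; its x starts within 0.1 rad of the rack's x
- shaker_center (a point): small glass salt shaker with a grey domed top, round, 44 mm across, 90 mm tall, 0.1 kg, loose; point on its axis 45 mm above its underside; z up along the axis. Grip it round its glass body, 12 to 15 mm above this point (30 mm below its top), once its taller neighbours are gone
- mug_center (a point): yellow mug, 84 mm across, 119 mm with its handle, 100 mm tall, a bystander; point on its axis at half height
- tin_center (a point): upright food tin, 76 mm across, 110 mm tall, a bystander; point at its centre

How it is judged:
By the outcome, as a careful person would: the job done as asked, in the order asked, and still so for the second after the job is handed in, with the robot touching nothing.
It also fails if it takes over 120 s, if anything falls off the work surface, if the arm or the gripper's body presses on something with over 40 N, if the wrist force passes 120 N, or if a joint passes its speed limit or range.

## Working session

There is one attempt and no reset: what is moved stays moved. The work goes in short steps, Python scripts to look and compute and a tool call to move; the robot and the scene stay as the last step left them, time stands still between calls to the robot, and variables do not carry over. Pictures are saved under pics/ and viewed, at most 14 in all, crops included, and the job is handed in when it is done.

Besides the shell and the picture viewer there is one more tool, called by a JSON object that holds its "op" and its "data". jog_arm: Moves the arm, as the interface text tells. Shift numbers are shares of 20 cm and turn numbers shares of pi/2 rad, none past 1 either way. Its arguments: {"type":"object","properties":{"increments":{"type":"array","items":{"type":"array","items":{"type":"array","items":{"type":"number"}}}},"force":{"type":"number"}},"required":["increments"]}

```bash
mkdir -p pics
python3 - <<'E'
from cell import readout, vision
import cv2
o=readout.observe(); print(o)
for n in ("scene","side","wrist"):
    im=vision.grab_frame(n); cv2.imwrite(f"pics/{n}0.png",im[:,:,::-1]); print(n,vision.calibration(n))
E
```

```text
{'time_s': 0.0, 'joint_positions': array([-2.23419430e-01,  3.13441402e-01,  1.49847691e+00, -1.39302598e-05,
        1.33100278e+00, -2.23391921e-01]), 'joint_velocities': array([-0.00114322,  0.00145529,  0.00102761, -0.0013235 ,  0.00020925,
       -0.00028459]), 'effort': array([-1.80187753e-04, -4.02218950e+01, -2.52264959e+01,  6.94810320e-02,
        3.53677373e-02, -8.52248218e-05]), 'eef_pos': array([5.24696938e-01, 4.26367514e-05, 2.08150507e-01]), 'eef_rot': array([-2.22067841e+00, -2.22062469e+00,  1.12953464e-03]), 'wrist_force': array([0.4736132 , 0.38452563, 0.52195355]), 'wrist_torque': array([ 0.0591815 ,  0.00519597, -0.00077042]), 'finger_force': 0.0, 'grip_width': 0.0880864222306388}
scene {'camera_matrix': array([[415.85806186,   0.        , 320.56701563],
       [  0.        , 415.85806186, 200.54524088],
       [  0.        ,   0.        ,   1.        ]]), 'rvec': array([ 1.60487632, -1.81530586,  0.83827796]), 'tvec': array([-0.04840417,  0.47844424,  0.92523854])}
side {'camera_matrix': array([[447.76336941,   0.        , 320.00544562],
       [  0.        , 447.76336941, 195.93926882],
       [  0.        ,   0.        ,   1.        ]]), 'rvec': array([ 0.36952166, -2.43283374,  1.6229136 ]), 'tvec': array([0.54082535, 0.16236581, 1.45239506])}
wrist {'camera_matrix': array([[309.70691629,   0.        , 316.23172964],
       [  0.        , 309.70691629, 198.13868323],
       [  0.        ,   0.        ,   1.        ]]), 'rvec': array([-2.82658840e+00, -4.07478180e-04,  2.22739506e-03]), 'tvec': array([-0.52332599, -0.04240587,  0.39227826])}
```

View pics/scene0.png

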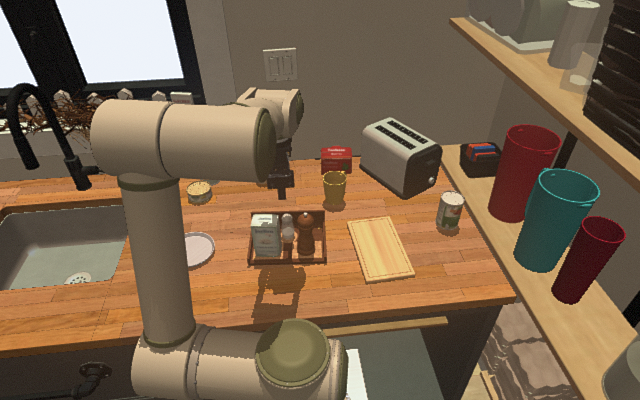

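View pics/side0.png

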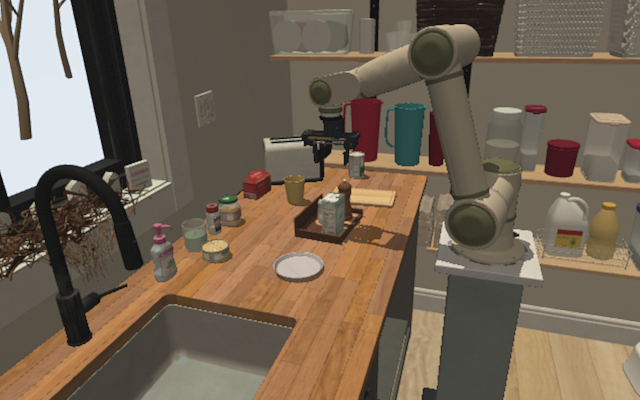

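View pics/wrist0.png

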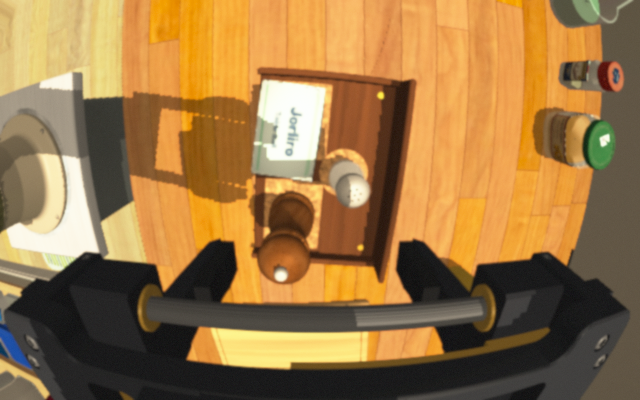

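The wrist view shows the carton near (290,128), mill head (284,258), shaker dome (352,190) and rack corners around (260,70), (412,80), (380,280). I'll enlarge it.

```bash
cat > h.py <<'E'
import numpy as np, cv2
from cell import readout, vision
from scipy.spatial.transform import Rotation as R
def ray(n,px,cal=None):
    c=cal or vision.calibration(n); K=c["camera_matrix"]
    d=(np.array(px,float)-[K[0,2],K[1,2]])/K[0,0]
    if n=="wrist":
        r=np.hypot(*d); v=np.array([*(d/r*np.sin(r)),np.cos(r)]) if r>0 else np.array([0,0,1.])
    else: v=np.array([*d,1.])
    M=cv2.Rodrigues(np.array(c["rvec"]))[0]
    return -M.T@c["tvec"], M.T@v
def at(n,px,z,cal=None):
    o,v=ray(n,px,cal); return o+v*(z-o[2])/v[2]
def proj(n,P,cal=None):
    c=cal or vision.calibration(n); K=c["camera_matrix"]
    q=cv2.Rodrigues(np.array(c["rvec"]))[0]@np.array(P,float)+c["tvec"]
    if n=="wrist":
        s=np.hypot(q[0],q[1]); d=q[:2]/s*np.arctan2(s,q[2])
    else: d=q[:2]/q[2]
    return d*K[0,0]+K[:2,2]
def save(n,name,box=None,s=1):
    im=vision.grab_frame(n)[:,:,::-1]
    cv2.imwrite(f"pics/{name}_full.png",im)
    if box: x0,y0,x1,y1=box; im=im[y0:y1,x0:x1]
    cv2.imwrite(f"pics/{name}.png",cv2.resize(im,None,fx=s,fy=s,interpolation=cv2.INTER_CUBIC))
E
python3 - <<'E'
from h import *
im=cv2.imread("pics/wrist0.png")[60:290,240:430]; a=cv2.resize(im,None,fx=2.6,fy=2.6,interpolation=cv2.INTER_CUBIC)
cv2.imwrite("pics/w0c.png",a); print(a.shape)
# scene: two pieces side by side: board/tin, tray/mug
im=cv2.imread("pics/scene0.png")
b=np.hstack([im[210:290,170:260], im[165:290,325:475][:80]]) 
c=cv2.resize(im[160:290,320:480],None,fx=4,fy=4,interpolation=cv2.INTER_CUBIC); cv2.imwrite("pics/s0c.png",c)
E
```

```text
(598, 494, 3)
```

View pics/w0c.png

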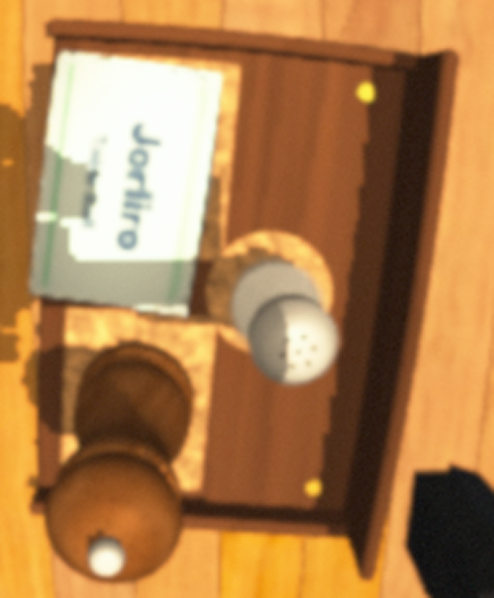

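View pics/s0c.png

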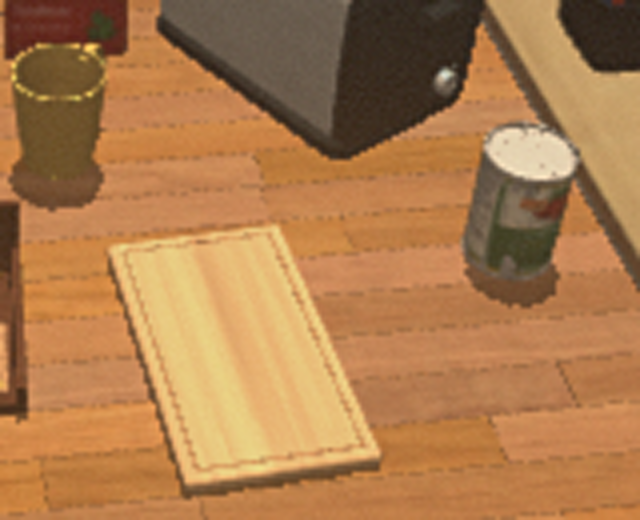

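```bash
cat > fit.py <<'E'
from h import *
from scipy.optimize import least_squares as ls
c={'camera_matrix':np.array([[309.70691629,0,316.23172964],[0,309.70691629,198.13868323],[0,0,1]]),'rvec':np.array([-2.82658840e+00,-4.07478180e-04,2.22739506e-03]),'tvec':np.array([-0.52332599,-0.04240587,0.39227826])}
px=lambda u,v:np.array([240+u/2.6,60+v/2.6])
def T(p,q): 
    ca,sa=np.cos(p[2]),np.sin(p[2]); return np.array([p[0]+ca*q[0]-sa*q[1],p[1]+sa*q[0]+ca*q[1],q[2]])
def fit(pts,x0):
    f=lambda p:np.concatenate([proj("wrist",T(p,q),c)-u for u,q in pts])
    r=ls(f,x0,loss="soft_l1"); return r.x,f(r.x).reshape(-1,2)
rack=[(px(457,52),(.085,.12,.071)),(px(368,577),(.085,-.12,.071)),(px(240,65),(.001,.106,.012)),(px(205,492),(.001,-.106,.012)),(px(50,22),(-.085,.12,.031)),(px(66,312),(-.071,-.014,.012)),(px(415,68),(.081,.112,.031)),(px(350,525),(.081,-.112,.031))]
print(at("wrist",px(457,52),.071,c),at("wrist",px(368,577),.071,c))
pr,e=fit(rack,[.5,.15,0]); print(pr,e.round(1).tolist())
car=[(px(62,50),(-.028,.04,.144)),(px(220,72),(.028,.04,.144)),(px(188,317),(.028,-.04,.144)),(px(32,292),(-.028,-.04,.144))]
pc,e=fit(car,[.45,.15,0]); print(pc,e.round(1).tolist())
Ri=lambda w:np.array([[np.cos(pr[2]),np.sin(pr[2])],[-np.sin(pr[2]),np.cos(pr[2])]])@(np.array(w)[:2]-pr[:2])
print("carton in rack",Ri(pc),pc[2]-pr[2])
for z in(.16,.156):print("mill knob",at("wrist",px(105,557),z,c),Ri(at("wrist",px(105,557),z,c)))
print("shaker",Ri(at("wrist",px(293,340),.085,c)),Ri(at("wrist",px(300,345),.1,c)))
print("roundpad",T(pr,(.025,0,0.012)), proj("wrist",T(pr,(.025,0,.012)),c))
s="scene"; sp=lambda u,v:(320+u/4,160+v/4)
print("board",[at(s,sp(*q),.014)[:2].round(4).tolist() for q in((110,248),(278,226),(380,460),(185,485))])
print("mug top",[at(s,sp(*q),.1)[:2].round(4).tolist() for q in((13,70),(105,70),(58,48),(58,95))])
print("tin top",[at(s,sp(*q),.11)[:2].round(4).tolist() for q in((484,150),(578,158),(531,125),(530,180))])
print("tray rim",[at(s,q,.016)[:2].round(4).tolist() for q in((215,250),(200,234))])
print("side tray",[at("side",q,.016)[:2].round(4).tolist() for q in((274,266),(323,266),(299,254),(298,279))])
E
python3 fit.py
```

```text
[0.6255377  0.10633521 0.071     ] [ 0.603316  -0.1289054  0.071    ]
[ 0.53134922 -0.005986   -0.08011872] [[0.1, -0.5], [2.2, 2.3], [-1.3, 0.4], [-2.2, -0.9], [-2.4, -0.4], [-0.1, -1.7], [1.7, 1.5], [1.6, 0.6]]
[ 0.50161117  0.05790054 -0.19467197] [[-1.8, -4.7], [9.0, -0.5], [1.2, 3.7], [-6.3, 0.7]]
carton in rack [-0.03475569  0.06130158] -0.11455324761560856
mill knob [ 0.49294053 -0.06059966  0.16      ] [-0.03391459 -0.05751243]
mill knob [ 0.49239025 -0.06311797  0.156     ] [-0.03426156 -0.06006671]
shaker [ 0.02930177 -0.00038405] [0.02996627 0.00223336]
roundpad [ 0.55626903 -0.00798683  0.012     ] [342.76592432 173.31398968]
board [[0.5953, -0.21], [0.604, -0.3553], [0.3463, -0.3669], [0.3416, -0.2216]]
mug top [[0.7376, -0.1466], [0.7272, -0.2252], [0.7644, -0.1897], [0.6975, -0.18]]
tin top [[0.5686, -0.5054], [0.5493, -0.5757], [0.5945, -0.5539], [0.5283, -0.5285]]
tray rim [[0.5201, 0.2201], [0.5984, 0.2739]]
side tray [[0.6054, 0.3297], [0.4648, 0.2893], [0.5587, 0.2421], [0.5115, 0.3756]]
```

```bash
python3 - <<'E'
import cv2
im=cv2.imread("pics/wrist0.png")[65:190,240:340]; cv2.imwrite("pics/car.png",cv2.resize(im,None,fx=4.8,fy=4.8,interpolation=cv2.INTER_CUBIC))
im=cv2.imread("pics/scene0.png")[200:275,240:335]; cv2.imwrite("pics/car2.png",cv2.resize(im,None,fx=6,fy=6,interpolation=cv2.INTER_CUBIC))
E
cat >> fit.py <<'E'
print("--- free")
f=lambda p:np.concatenate([proj("wrist",T(p,(q[0],q[1],p[3])),c)-u for u,q in car])
r=ls(f,[.5,.06,-.08,.14]); print(r.x,r.fun.round(1))
print([at("wrist",u,.144,c)[:2].round(4).tolist() for u,q in car])
E
python3 fit.py | sed -n '/free/,$p'
```

```text
--- free
[ 0.49918142  0.05565305 -0.1473899   0.12149593] [-2.4  1.3  2.7  1.3  1.1 -1.8 -1.4 -0.9]
[[0.4833, 0.0988], [0.53, 0.0913], [0.5204, 0.0164], [0.4717, 0.0246]]
```

View pics/car.png

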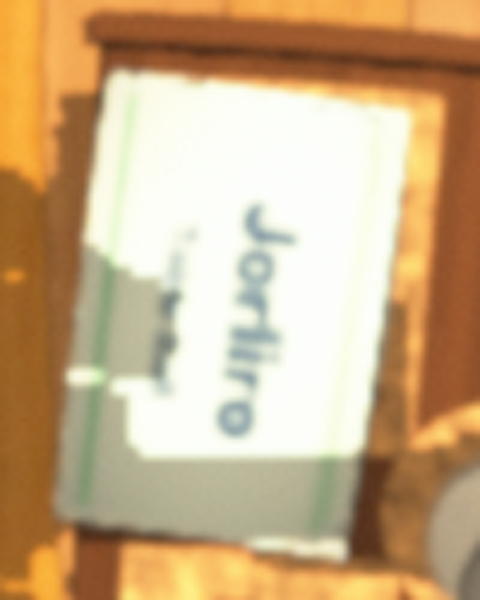

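View pics/car2.png

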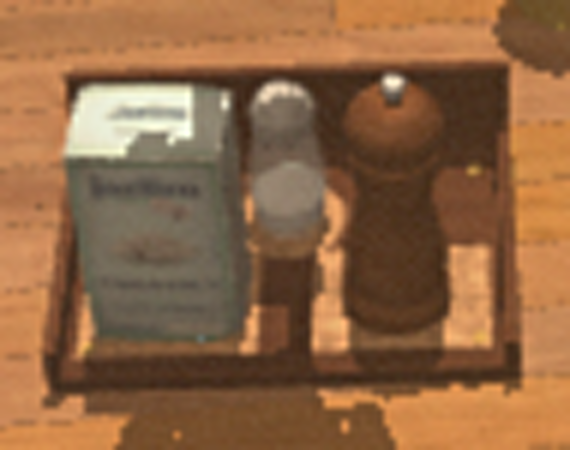

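Wrist crop: the carton top quad, with corners near (264,80), (325,87), (312,181) and (252,177), is seen from directly above. Its centre is about (0.501,0.058), yaw about −0.15, with the rack at −0.08. The scene crop shows all three items upright on their pads, with the mill on the right. I'll hover over the mill.

{"op": "jog_arm", "data": {"increments": [[[-0.305, -0.16, 0, 0, 0, 0, 1], [-0.305, -0.16, 0, 0, 0, 0, 1], [-0.305, -0.16, 0, 0, 0, 0, 1], [-0.305, -0.16, 0, 0, 0, 0, 1]]]}}

```text
time_s: 0.55
eef_pos: [0.4931, -0.0608, 0.2087]
eef_rot: [-2.222, -2.221, -0.0]
wrist_force: [0.7, 0.6, 0.8]
grip_width: 0.0882
finger_force: 0.0
```

Run:
```python
from h import *
print(readout.observe()["eef_pos"],readout.observe()["eef_rot"]); c=vision.calibration("wrist"); print(c["rvec"].tolist(),c["tvec"].tolist())
save("wrist","w1",(200,0,440,240),2.5)
```

```text
[ 0.4931357  -0.06081538  0.20870626] [-2.22206563e+00 -2.22058078e+00 -4.00443483e-04]
[-2.8266791572204935, 0.0008203304100749832, 0.0010062216111848665] [-0.49190806169058365, -0.09987642214594551, 0.3734142659395775]
```

View pics/w1.png

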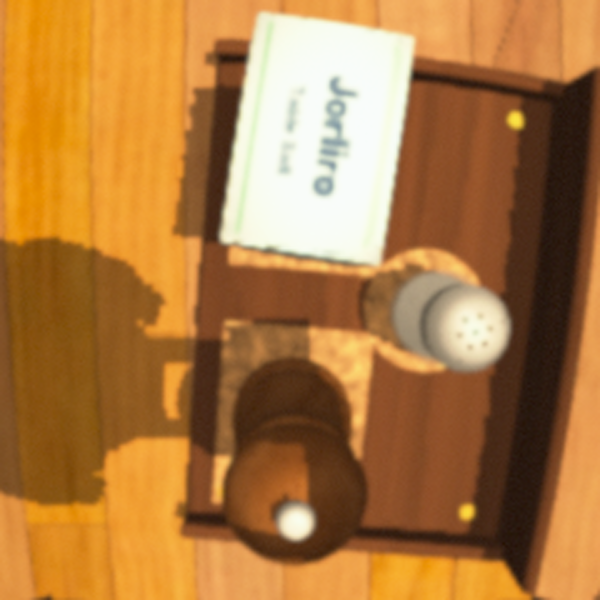

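Clear view: knob (296,522), carton top corners (260,13), (413,37), (382,264), (222,240), pad and shaker dome (465,328), all in crop pixels.

```bash
cat > fit2.py <<'E'
from h import *
from scipy.optimize import least_squares as ls
exec(open("fit.py").read().split("def T")[1].join(["def T",""]).split("rack=")[0])
c=vision.calibration("wrist")
px=lambda u,v:np.array([200+u/2.5,v/2.5])
w=lambda u,v,z:at("wrist",px(u,v),z,c)
rack=[(px(234,520),(-.085+.02,-.112,.031)),(px(530,592),(.085,-.12,.071)),(px(598,68),(.085,.12,.071)) ,(px(372,355),(.001,-.014,.012)),(px(222,320),(-.071,-.014,.012)),(px(421,311),(.025,0,.012)),(px(360,465),(.001,-.106,.012)),(px(215,40),(-.085,.12,.031)),(px(183,534),(-.085,-.12,.031))][1:]
pr,e=fit(rack,[.53,0,-.08]); print("rack",pr,e.round(1).tolist())
Ri=lambda w:np.array([[np.cos(pr[2]),np.sin(pr[2])],[-np.sin(pr[2]),np.cos(pr[2])]])@(np.array(w)[:2]-pr[:2])
for n,p in (("knob",w(296,522,.16)),("head",w(296,492,.14)),("shk",w(475,330,.1)),("dome",w(467,328,.088))): print(n,p[:2],Ri(p))
C=np.array([w(u,v,.144)[:2] for u,v in((260,13),(413,37),(382,264),(222,240))]); print(C.mean(0),Ri(C.mean(0)),C)
d=lambda a,b:np.arctan2(-(C[a]-C[b])[0],(C[a]-C[b])[1]); print("yaw long",d(0,3),d(1,2),"short",[np.arctan2(*(C[a]-C[b])[::-1]) for a,b in((1,0),(2,3))])
E
python3 fit2.py
```

```text
rack [ 0.53129015 -0.00452952 -0.08192771] [[2.3, 1.7], [4.4, -0.8], [-0.2, -8.7], [0.3, 0.4], [0.9, -0.5], [-3.1, 19.0], [-1.4, -1.0], [-1.7, 1.7]]
knob [ 0.49378725 -0.06146844] [-0.03271745 -0.05981703]
head [ 0.49389909 -0.05811759] [-0.03288021 -0.05646827]
shk [ 0.56116877 -0.00712038] [ 0.02999043 -0.00013703]
dome [ 0.56080214 -0.00760888] [ 0.029665   -0.00065389]
[0.50094823 0.05751838] [-0.03531791  0.05935672] [[0.48267188 0.09770284]
 [0.52980661 0.0906681 ]
 [0.52031339 0.01717523]
 [0.47100103 0.02452737]]
yaw long -0.15815915868467403 -0.12846060562639092 short [np.float64(-0.1481537783968695), np.float64(-0.1480031322466744)]
```

{"op": "jog_arm", "data": {"increments": [[[0, 0.003, 0.2, 0, 0, 0, 1], [0, 0.003, 0.4, 0, 0, 0, 1], [0, 0.003, 0.46, 0, 0, 0, 1], [0, 0.003, 0.46, 0, 0, 0, 1]]]}}

```text
time_s: 1.0
eef_pos: [0.4933, -0.0602, 0.1159]
eef_rot: [-2.219, -2.221, 0.002]
wrist_force: [0.9, -0.4, -0.2]
grip_width: 0.0881
finger_force: 0.0
```

{"op": "jog_arm", "data": {"increments": [[[0, 0, 0, 0, 0, 0, 0], [0, 0, 0, 0, 0, 0, 0], [0, 0, 0, 0, 0, 0, 0], [0, 0, 0, 0, 0, 0, 0], [0, 0, 0, 0, 0, 0, 0]]], "force": 25}}

```text
time_s: 1.5
eef_pos: [0.4937, -0.0611, 0.1171]
eef_rot: [2.221, 2.221, 0.0]
wrist_force: [-0.4, 0.2, 0.8]
grip_width: 0.0498
finger_force: 0.0
```

{"op": "jog_arm", "data": {"increments": [[[0, 0, 0, 0, 0, 0, 0], [0, 0, 0, 0, 0, 0, 0], [0, 0, -0.1, 0, 0, 0, 0], [0, 0, -0.3, 0, 0, 0, 0], [0, 0, -0.3, 0, 0, 0, 0]]]}}

```text
time_s: 2.0
eef_pos: [0.4956, -0.0617, 0.181]
eef_rot: [2.216, 2.216, 0.005]
wrist_force: [0.1, -0.8, 0.7]
grip_width: 0.0101
finger_force: 0.0
```

Run:
```python
from h import *
print(readout.observe()["eef_pos"],readout.observe()["grip_width"],readout.observe()["finger_force"])
a=vision.grab_frame("wrist")[:,:,::-1]; b=vision.grab_frame("scene")[:,:,::-1]
cv2.imwrite("pics/w2_full.png",a)
A=cv2.resize(a[60:340,200:440],None,fx=1.6,fy=1.6); B=cv2.resize(b[180:290,230:345],(400,383),interpolation=cv2.INTER_CUBIC)
A=cv2.copyMakeBorder(A,0,max(0,383-A.shape[0]),0,0,0); B=cv2.copyMakeBorder(B,0,A.shape[0]-383,0,0,0)
cv2.imwrite("pics/m2.png",np.hstack([A,B]))
```

```text
[ 0.49556987 -0.06167678  0.18100625] 0.01011879016719043 0.0
```

View pics/m2.png

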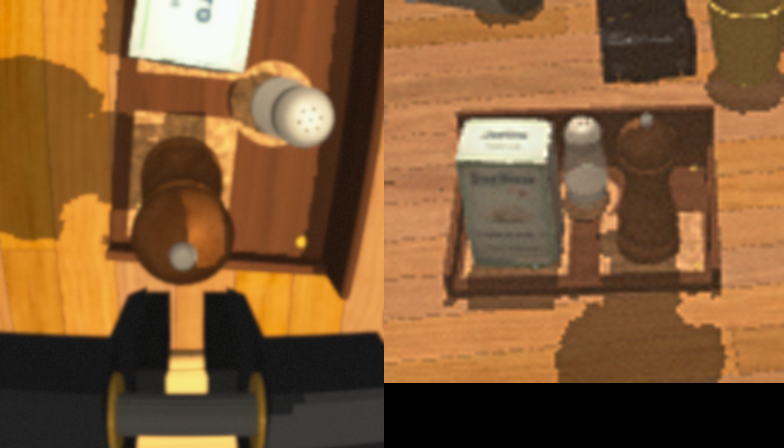

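Fingers are shut on nothing, at crop (185,295), and the mill still stands in place, its knob at crop (183,255). The grasp missed along −y, so I'll compare with other views.

Run:
```python
from h import *
c=vision.calibration("wrist"); e=readout.observe()
M=cv2.Rodrigues(c["rvec"])[0]; print("cam",-M.T@c["tvec"], "tcp px",proj("wrist",e["eef_pos"],c), "finger near edge", proj("wrist",e["eef_pos"]+[0,.009,0],c))
print("knob",at("wrist",(200+183/1.6,60+255/1.6),.16,c), "head",at("wrist",(200+183/1.6,60+232/1.6),.14,c))
s=lambda u,v:(230+u*115/400,180+v*110/383)
u,v=647-384,120
print("scene knob",at("scene",s(u,v),.16)); 
print("scene mill base",at("scene",s(648-384,265),.012),at("scene",s(648-384,120),.16))
print("rack front corners scene",at("scene",s(447-384,293),0),at("scene",s(715-384,290),0), "tcp in scene",proj("scene",e["eef_pos"]))
```

```text
cam [0.49252876 0.02024652 0.35388042] tcp px [318.07817122 233.81171506] finger near edge [318.11088684 220.55696326]
knob [ 0.49135177 -0.05813246  0.16      ] head [ 0.49125293 -0.05487273  0.14      ]
scene knob [ 0.48766343 -0.06478474  0.16      ]
scene mill base [ 0.46232379 -0.0583814   0.012     ] [ 0.48755601 -0.06560794  0.16      ]
rack front corners scene [4.62918788e-01 1.18935494e-01 1.11022302e-16] [ 4.36528066e-01 -1.14592754e-01 -1.11022302e-16] tcp in scene [303.93175992 208.76677468]
```

Run:
```python
from h import *
e=readout.observe(); p=e["eef_pos"]; print(p,e["eef_rot"],e["grip_width"],e["joint_positions"])
out=[]
for n in("scene","side"):
    im=vision.grab_frame(n)[:,:,::-1].copy(); q=proj(n,p); k=5
    x0,y0=int(q[0])-40,int(q[1])-60
    a=cv2.resize(im[y0:y0+110,x0:x0+78],None,fx=k,fy=k,interpolation=cv2.INTER_CUBIC)
    for z in(0,.019,.064):
        u=(proj(n,p+[0,0,z])-[x0,y0]+.5)*k; cv2.circle(a,tuple(int(t) for t in u),3,(0,0,255),-1)
    print(n,x0,y0); out.append(a)
cv2.imwrite("pics/m3.png",np.hstack(out))
```

```text
[ 0.49375665 -0.06106584  0.17695344] [2.22073327e+00 2.22068454e+00 7.64309515e-04] 0.002235417235623978 [-3.59002778e-01  2.79780287e-01  1.62819284e+00  1.55799429e-05
  1.23247505e+00 -3.58985995e-01]
scene 263 148
side 304 115
```

View pics/m3.png

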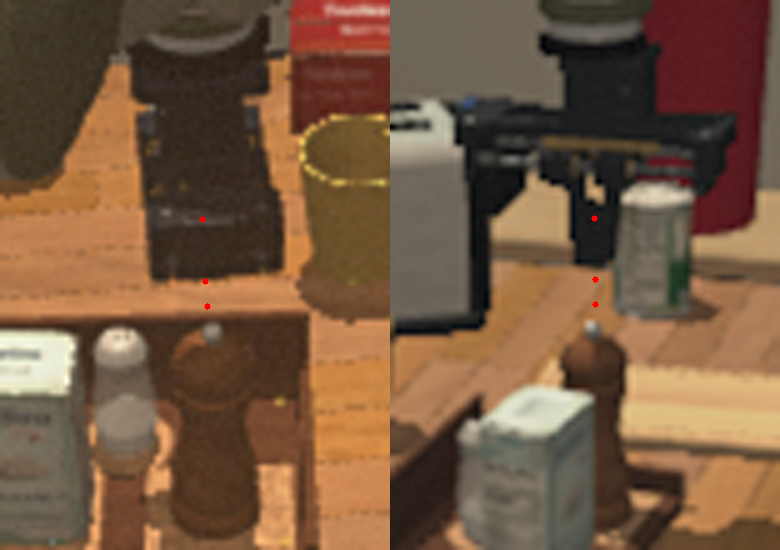

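Side crop: the closed fingertips end at crop (592,265), but the reported TCP projects to (595,304), so the real tips look about 27 mm above it. The mill is untouched. I'll check which is biased by fitting the wrist camera's height on the rack.

```bash
cat > fit3.py <<'E'
from h import *
from scipy.optimize import least_squares as ls
exec("def T"+open("fit.py").read().split("def T")[1].split("def fit")[0])
K=np.array([[309.70691629,0,316.23172964],[0,309.70691629,198.13868323],[0,0,1]])
c0={'camera_matrix':K,'rvec':np.array([-2.82658840e+00,-4.07478180e-04,2.22739506e-03]),'tvec':np.array([-0.52332599,-0.04240587,0.39227826])}
c1={'camera_matrix':K,'rvec':np.array([-2.8266791572204935, 0.0008203304100749832, 0.0010062216111848665]),'tvec':np.array([-0.49190806169058365, -0.09987642214594551, 0.3734142659395775])}
p0=lambda u,v:np.array([240+u/2.6,60+v/2.6]); p1=lambda u,v:np.array([200+u/2.5,v/2.5])
obs=[]
for u,q in [((457,52),(.085,.12,.071)),((368,577),(.085,-.12,.071)),((240,65),(.001,.106,.012)),((205,492),(.001,-.106,.012)),((50,22),(-.085,.12,.031)),((415,68),(.081,.112,.031)),((350,525),(.081,-.112,.031))]: obs.append((c0,p0(*u),q,0))
for u,q in [((530,592),(.085,-.12,.071)),((372,330),(.001,-.014,.012)),((222,320),(-.071,-.014,.012)),((421,311),(.025,0,.012)),((215,40),(-.085,.12,.031)),((183,534),(-.085,-.12,.031))]: obs.append((c1,p1(*u),q,0))
qs=[(-.028,.04,.144),(.028,.04,.144),(.028,-.04,.144),(-.028,-.04,.144)]
for u,q in zip([(62,50),(220,72),(188,317),(32,292)],qs): obs.append((c0,p0(*u),q,1))
for u,q in zip([(260,13),(413,37),(382,264),(222,240)],qs): obs.append((c1,p1(*u),q,1))
obs+=[(c0,p0(105,557),(0,0,.16),2),(c1,p1(296,522),(0,0,.16),2)]
def run(use,full=True):
    def f(p):
        off=np.array([0,0,p[8]]); r=[]
        for c,u,q,k in obs:
            if k not in use: continue
            pose=[p[0:3],p[3:6],[p[6],p[7],0]][k]
            r.append(proj("wrist",T(pose,q)-off,c)-u)
        return np.concatenate(r)
    s=ls(f,[.53,0,-.08,.5,.058,-.15,.493,-.06,0],loss="soft_l1"); print(use,s.x.round(4).tolist(),"rms",np.sqrt((s.fun**2).mean()) if 0 else np.sqrt((f(s.x)**2).mean()).round(2)); return f(s.x).reshape(-1,2)
print(run((0,)).round(1).tolist()); run((1,)); run((2,)); run((0,1,2))
c=vision.calibration("scene"); rk=[((457,0),)]
E
python3 fit3.py
```

```text
(0,) [0.5315, -0.0054, -0.0882, 0.5017, 0.058, -0.15, 0.493, -0.06, 0.0053] rms 1.11
[[-0.4, 0.1], [0.8, -0.1], [-0.6, 0.2], [-2.7, -3.1], [-0.5, -1.1], [1.4, 1.9], [0.4, -1.4], [0.7, 0.4], [-0.4, 1.2], [1.0, 0.0], [0.4, -0.3], [-0.0, 0.2], [-1.3, 0.1]]
(1,) [0.53, -0.1232, -0.0598, 0.5011, 0.0577, -0.1543, 0.493, -0.06, 0.0153] rms 2.55
(2,) [0.5275, 0.0078, -0.0809, 0.5, 0.058, -0.15, 0.4932, -0.0625, 0.0025] rms 0.51
(0, 1, 2) [0.5318, -0.0057, -0.0873, 0.5011, 0.0577, -0.1616, 0.4929, -0.0652, 0.0082] rms 2.04
```

Run:
```python
from h import *
p=readout.observe()["eef_pos"]
for dz in(0,.02,.024,.028,.032,.036):
    print(dz,[ (proj("side",p+[dx,.009,dz])[1]-115)*5 for dx in(-.018,0,.018)], "wrist row", proj("wrist",p+[0,.009,dz])[1])
# fresh wrist, fingertip row: dark transition along finger columns
im=vision.grab_frame("wrist"); cv2.imwrite("pics/w4.png",im[:,:,::-1])
for col in (295,303,330,338): print(col, im[225:256,col].mean(1).astype(int).tolist())
```

```text
0 [np.float64(310.4303617097645), np.float64(308.2205675377993), np.float64(306.0256445835603)] wrist row 220.5681513789116
0.02 [np.float64(283.50251247817795), np.float64(281.3733506564836), np.float64(279.25858671432167)] wrist row 234.10331438793656
0.024 [np.float64(278.0854460757571), np.float64(275.9726116752081), np.float64(273.8740785764608)] wrist row 237.16123250570922
0.028 [np.float64(272.6578091172769), np.float64(270.5613698212292), np.float64(268.47913460349514)] wrist row 240.35281827878669
0.032 [np.float64(267.21957063234515), np.float64(265.13959442716), np.float64(263.0737244271097)] wrist row 243.68630730724632
0.036 [np.float64(261.77069952946596), np.float64(259.7072547061033), np.float64(257.6578175610455)] wrist row 247.17055215014574
295 [46, 46, 44, 45, 38, 41, 45, 53, 78, 108, 134, 146, 153, 154, 153, 144, 116, 77, 43, 28, 23, 22, 24, 25, 22, 22, 24, 25, 22, 22, 25]
303 [58, 56, 59, 57, 55, 54, 54, 51, 50, 47, 47, 43, 50, 69, 104, 123, 112, 79, 46, 28, 21, 20, 20, 22, 17, 19, 16, 17, 22, 20, 20]
330 [76, 68, 51, 47, 50, 48, 48, 44, 44, 43, 44, 42, 41, 41, 52, 72, 83, 73, 50, 29, 19, 18, 21, 20, 21, 21, 23, 20, 20, 21, 23]
338 [80, 76, 66, 50, 44, 43, 42, 43, 45, 58, 80, 110, 134, 147, 152, 145, 121, 86, 51, 29, 24, 25, 18, 24, 21, 22, 22, 22, 21, 21, 23]
```

The real fingertips sit about 31 mm above the reported TCP: both the side and wrist views agree. I'll apply a 31 mm correction to all heights and retry the mill grasp.

{"op": "jog_arm", "data": {"increments": [[[-0.005, 0, 0, 0, 0, 0, 0.9], [-0.005, 0, 0, 0, 0, 0, 0.9], [-0.005, 0, 0, 0, 0, 0, 0.9], [-0.005, 0, 0, 0, 0, 0, 0.9], [-0.005, 0, 0, 0, 0, 0, 0.9]]]}}

```text
time_s: 2.75
eef_pos: [0.4936, -0.062, 0.1767]
eef_rot: [-2.221, -2.221, 0.0]
wrist_force: [-0.1, 0.2, 1.0]
grip_width: 0.0385
finger_force: 0.0
```

{"op": "jog_arm", "data": {"increments": [[[0, 0, 0, 0, 0, 0, 0.9], [0, 0, 0, 0, 0, 0, 0.9], [0, 0, 0, 0, 0, 0, 0.9], [0, 0, 0.15, 0, 0, 0, 0.9], [0, 0, 0.15, 0, 0, 0, 0.9]]]}}

```text
time_s: 3.25
eef_pos: [0.492, -0.0615, 0.1442]
eef_rot: [-2.218, -2.218, 0.004]
wrist_force: [-0.6, 0.1, 0.2]
grip_width: 0.0782
finger_force: 0.0
```

{"op": "jog_arm", "data": {"increments": [[[0, 0, 0.15, 0, 0, 0, 0.9], [0, 0, 0.3, 0, 0, 0, 0.9], [0, 0, 0.305, 0, 0, 0, 0.9], [0, 0, 0.305, 0, 0, 0, 0.9]]]}}

```text
time_s: 3.65
eef_pos: [0.494, -0.0622, 0.0868]
eef_rot: [2.221, 2.221, 0.0]
wrist_force: [-0.1, -0.1, 0.4]
grip_width: 0.0796
finger_force: 0.0
```

Run:
```python
from h import *
e=readout.observe(); print(e["eef_pos"],e["grip_width"],e["wrist_force"])
a=vision.grab_frame("wrist")[:,:,::-1]; s=vision.grab_frame("side")[:,:,::-1]
A=cv2.resize(a[100:300,200:440],None,fx=1.6,fy=1.6); q=proj("side",e["eef_pos"]); x0,y0=int(q[0])-45,int(q[1])-50
B=cv2.resize(s[y0:y0+80,x0:x0+90],None,fx=4,fy=4,interpolation=cv2.INTER_CUBIC)
cv2.imwrite("pics/m5.png",np.hstack([A,B]))
```

```text
[ 0.49401857 -0.06215478  0.08683902] 0.07957258043235686 [-0.13277573 -0.0812848   0.44982928]
```

View pics/m5.png

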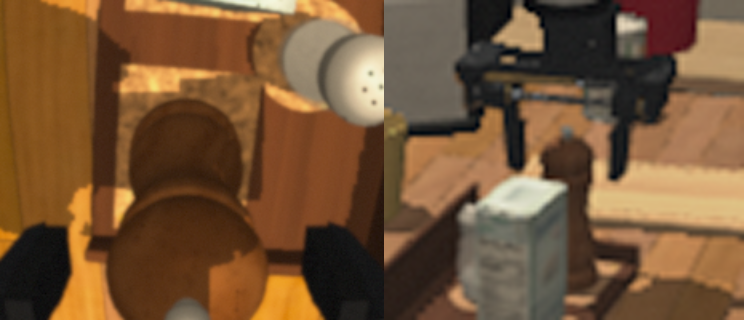

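The mill head is centred between the open fingers (wrist crop 70 and 305 against the head at 107–268), and the tips reach the head's height in the side view. Closing.

{"op": "jog_arm", "data": {"increments": [[[0, 0, 0, 0, 0, 0, 0.4], [0, 0, 0, 0, 0, 0, 0.4], [0, 0, 0, 0, 0, 0, 0.4], [0, 0, 0, 0, 0, 0, 0.4], [0, 0, 0, 0, 0, 0, 0.4]]], "force": 25}}

```text
time_s: 4.25
eef_pos: [0.4938, -0.0621, 0.0859]
eef_rot: [2.221, 2.221, 0.0]
wrist_force: [0.2, 0.3, 0.9]
grip_width: 0.0465
finger_force: 24.9
```

{"op": "jog_arm", "data": {"increments": [[[0, 0, 0, 0, 0, 0, 0.4], [0, 0, -0.05, 0, 0, 0, 0.4], [0, 0, -0.2, 0, 0, 0, 0.4], [0, 0, -0.35, 0, 0, 0, 0.4], [0, 0, -0.35, 0, 0, 0, 0.4]]]}}

```text
time_s: 4.75
eef_pos: [0.4952, -0.0625, 0.1594]
eef_rot: [2.217, 2.217, 0.004]
wrist_force: [-0.5, -0.3, -1.5]
grip_width: 0.0468
finger_force: 25.0
```

{"op": "jog_arm", "data": {"increments": [[[-0.1, -0.06, 0, 0, 0, 0, 0.4], [-0.3, -0.17, 0, 0, 0, 0, 0.4], [-0.5, -0.28, 0, 0, 0, 0, 0.4], [-0.7, -0.39, 0, 0, 0, 0, 0.4], [-0.8, -0.45, 0, 0, 0, 0, 0.4]]]}}

```text
time_s: 5.25
eef_pos: [0.4017, -0.224, 0.1549]
eef_rot: [-2.223, -2.218, 0.001]
wrist_force: [1.1, -0.5, -2.0]
grip_width: 0.0468
finger_force: 25.0
```

{"op": "jog_arm", "data": {"increments": [[[-0.15, -0.02, 0, 0, 0, 0, 0.4], [-0.28, -0.04, 0, 0, 0, 0, 0.4], [-0.33, -0.045, 0, 0, 0, 0, 0.4], [-0.33, -0.045, 0, 0, 0, 0, 0.4], [-0.33, -0.045, 0, 0, 0, 0, 0.4]]]}}

```text
time_s: 5.75
eef_pos: [0.3946, -0.2869, 0.1552]
eef_rot: [-2.22, -2.221, -0.001]
wrist_force: [-0.6, 0.2, -2.0]
grip_width: 0.047
finger_force: 25.0
```

Run:
```python
from h import *
e=readout.observe(); print(e["eef_pos"],e["eef_rot"],e["grip_width"])
c=vision.calibration("wrist"); a=vision.grab_frame("wrist")[:,:,::-1]; s=vision.grab_frame("side")[:,:,::-1]
print([proj("wrist",(x,y,.014),c).round(0).tolist() for x,y in((.5953,-.21),(.604,-.3553),(.3463,-.3669),(.3416,-.2216))])
A=a[60:400,120:560]; q=proj("side",e["eef_pos"]); x0,y0=int(q[0])-45,int(q[1])-40
B=cv2.resize(s[y0:y0+85,x0:x0+90],None,fx=4,fy=4,interpolation=cv2.INTER_CUBIC)
cv2.imwrite("pics/m6.png",np.hstack([A,B]))
```

```text
[ 0.39457677 -0.28692398  0.15523581] [-2.22002591e+00 -2.22089335e+00 -5.81497229e-04] 0.046983429553073164
[[494.0, 115.0], [484.0, 233.0], [276.0, 246.0], [266.0, 117.0]]
```

View pics/m6.png

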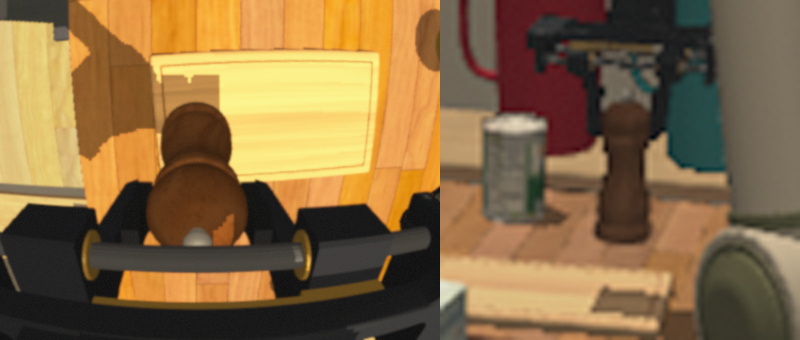

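Mill held upright over the left part of the board, whose wrist-view corners match prediction within 7 px. Lowering it.

{"op": "jog_arm", "data": {"increments": [[[0, 0, 0.15, 0, 0, 0, 0.4], [0, 0, 0.27, 0, 0, 0, 0.4], [0, 0, 0.32, 0, 0, 0, 0.4], [0, 0, 0.335, 0, 0, 0, 0.4], [0, 0, 0.335, 0, 0, 0, 0.4]]]}}

```text
time_s: 6.35
eef_pos: [0.395, -0.288, 0.0893]
eef_rot: [2.22, 2.222, -0.0]
wrist_force: [-0.1, -1.0, -1.8]
grip_width: 0.0465
finger_force: 25.0
```

{"op": "jog_arm", "data": {"increments": [[[0, 0, 0, 0, 0, 0, 0.4], [0, 0, 0, 0, 0, 0, 0.4], [0, 0, 0, 0, 0, 0, 0.4]]]}}

```text
time_s: 6.65
eef_pos: [0.3948, -0.2882, 0.0893]
eef_rot: [2.221, 2.221, -0.0]
wrist_force: [0.1, 0.3, -2.9]
grip_width: 0.0461
finger_force: 25.0
```

{"op": "jog_arm", "data": {"increments": [[[0, 0, 0.006, 0, 0, 0, 0.4], [0, 0, 0.006, 0, 0, 0, 0.4], [0, 0, 0.012, 0, 0, 0, 0.4], [0, 0, 0.012, 0, 0, 0, 0.4]]]}}

```text
time_s: 7.05
eef_pos: [0.395, -0.2887, 0.0878]
eef_rot: [2.22, 2.22, -0.001]
wrist_force: [-1.4, 1.5, 13.2]
grip_width: 0.0465
finger_force: 25.0
```

{"op": "jog_arm", "data": {"increments": [[[0, 0, -0.006, 0, 0, 0, 0.4], [0, 0, -0.006, 0, 0, 0, 0.9], [0, 0, -0.006, 0, 0, 0, 0.9], [0, 0, -0.006, 0, 0, 0, 0.9], [0, 0, -0.006, 0, 0, 0, 0.9]]]}}

```text
time_s: 7.55
eef_pos: [0.3946, -0.288, 0.0874]
eef_rot: [-2.221, -2.221, -0.0]
wrist_force: [0.3, -0.3, 0.8]
grip_width: 0.0766
finger_force: 0.0
```

{"op": "jog_arm", "data": {"increments": [[[0, 0, -0.1, 0, 0, 0, 0.95], [0, 0, -0.3, 0, 0, 0, 1], [0, 0, -0.5, 0, 0, 0, 1], [0, 0, -0.6, 0, 0, 0, 1], [0, 0, -0.6, 0, 0, 0, 1]]]}}

```text
time_s: 8.05
eef_pos: [0.3954, -0.2889, 0.2101]
eef_rot: [2.218, 2.218, -0.001]
wrist_force: [0.6, -0.6, -0.7]
grip_width: 0.088
finger_force: 0.0
```

{"op": "jog_arm", "data": {"increments": [[[0.15, 0.05, 0, 0, 0, 0, 1], [0.37, 0.11, 0, 0, 0, 0, 1], [0.6, 0.18, 0, 0, 0, 0, 1], [0.82, 0.25, 0, 0, 0, 0, 1], [0.9, 0.27, 0, 0, 0, 0, 1]]]}}

```text
time_s: 8.55
eef_pos: [0.4487, -0.1046, 0.2062]
eef_rot: [-2.217, -2.223, 0.0]
wrist_force: [-0.3, -0.4, -1.2]
grip_width: 0.0879
finger_force: 0.0
```

{"op": "jog_arm", "data": {"increments": [[[0.2, 0.06, 0, 0, 0, 0.02, 1], [0.42, 0.13, 0, 0, 0, 0.05, 1], [0.64, 0.2, 0, 0, 0, 0.07, 1], [0.829, 0.262, 0, 0, 0, 0.093, 1], [0.829, 0.262, 0, 0, 0, 0.093, 1]]]}}

```text
time_s: 9.05
eef_pos: [0.501, 0.0615, 0.2059]
eef_rot: [-2.372, -2.056, 0.001]
wrist_force: [0.8, 0.2, -0.1]
grip_width: 0.088
finger_force: 0.0
```

{"op": "jog_arm", "data": {"increments": [[[0, 0, 0.1, 0, 0, 0, 1], [0, 0, 0.1, 0, 0, 0, 1], [0, 0, 0.1, 0, 0, 0, 1]]]}}

```text
time_s: 9.35
eef_pos: [0.5006, 0.0573, 0.1871]
eef_rot: [-2.377, -2.052, 0.002]
wrist_force: [-0.4, 0.3, 1.0]
grip_width: 0.0882
finger_force: 0.0
```

Run:
```python
from h import *
e=readout.observe(); print(e["eef_pos"],e["eef_rot"],e["grip_width"])
c=vision.calibration("wrist"); print(c["rvec"].tolist(),c["tvec"].tolist()); a=vision.grab_frame("wrist")[:,:,::-1]; cv2.imwrite("pics/w7.png",a)
s=vision.grab_frame("scene")[:,:,::-1]
A=cv2.resize(a[120:320,190:450],None,fx=2.0,fy=2.0,interpolation=cv2.INTER_CUBIC)
B=cv2.resize(s[190:290,340:420],(272,340),interpolation=cv2.INTER_CUBIC)
B=cv2.copyMakeBorder(B,0,60,0,0,0)
cv2.imwrite("pics/m7.png",np.hstack([A,B]))
```

```text
[0.50063004 0.05725892 0.18705999] [-2.37737437e+00 -2.05191867e+00  1.83035353e-03] 0.08821016119637318
[-2.819398064222325, 0.20657480959566327, 0.03615147858376619] [-0.48524836627477724, 0.08723289340215619, 0.4125334691059435]
```

View pics/m7.png

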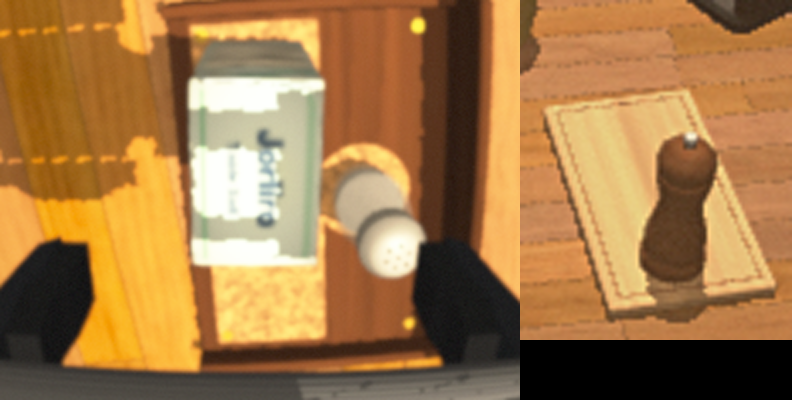

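Carton top edges are vertical in the wrist view (columns 190 and 321 in the crop), centred between the fingers; the mill stands on the board.

Run:
```python
from h import *
c={'camera_matrix':vision.calibration("wrist")['camera_matrix'],'rvec':np.array([-2.819398064222325,0.20657480959566327,0.03615147858376619]),'tvec':np.array([-0.48524836627477724,0.08723289340215619,0.4125334691059435])}
C=np.array([at("wrist",(190+u/2,120+v/2),.144,c)[:2] for u,v in((190,79),(323,79),(319,264),(192,262))]);print(C.mean(0),C)
d=lambda a,b:np.arctan2(-(C[a]-C[b])[0],(C[a]-C[b])[1]); print("yaw long",d(0,3),d(1,2),"short",[np.arctan2(*(C[a]-C[b])[::-1]) for a,b in((1,0),(2,3))])
D=np.array([at("wrist",(190+u/2,120+v/2),.012,c)[:2] for u,v in((418,25),(409,323))]);print("dots",D, np.arctan2((D[0]-D[1])[0],(D[0]-D[1])[1]))
# edge line of front pad right side / floor: pad right edge (325,300)-(318,20)
P=[at("wrist",(190+u/2,120+v/2),.012,c)[:2] for u,v in((319,22),(326,338))]; print("pad edge yaw",np.arctan2(-(P[0]-P[1])[0],(P[0]-P[1])[1]))
e=readout.observe(); print(e["eef_pos"],e["eef_rot"])
```

```text
[0.50088998 0.05873315] [[0.48261705 0.09907389]
 [0.53027475 0.09208325]
 [0.5204984  0.01772376]
 [0.4701697  0.02605172]]
yaw long -0.16883706847008736 -0.13072425562988535 short [np.float64(-0.14564579252626184), np.float64(-0.16398556227909566)]
dots [[ 0.60079079  0.08937232]
 [ 0.5832262  -0.11122545]] 0.0873384752236069
pad edge yaw -0.08692944962582637
[0.50115221 0.05726157 0.18795147] [2.37807166e+00 2.05230977e+00 4.84563781e-04]
```

{"op": "jog_arm", "data": {"increments": [[[0.004, 0, 0.2, 0, 0, 0, 1], [0.004, 0, 0.4, 0, 0, 0, 1], [0.004, 0, 0.55, 0, 0, 0, 1], [0.004, 0, 0.6, 0, 0, 0, 1], [0.004, 0, 0.6, 0, 0, 0, 1]]]}}

```text
time_s: 9.95
eef_pos: [0.501, 0.0583, 0.0673]
eef_rot: [-2.377, -2.052, 0.001]
wrist_force: [0.4, 0.6, 0.6]
grip_width: 0.0882
finger_force: 0.0
```

{"op": "jog_arm", "data": {"increments": [[[0, 0, 0, 0, 0, 0, 0.5], [0, 0, 0, 0, 0, 0, 0.5], [0, 0, 0, 0, 0, 0, 0.5], [0, 0, 0, 0, 0, 0, 0.5], [0, 0, 0, 0, 0, 0, 0.5]]], "force": 15}}

```text
time_s: 10.45
eef_pos: [0.5014, 0.0586, 0.068]
eef_rot: [2.377, 2.053, 0.001]
wrist_force: [-0.0, 1.5, 3.7]
grip_width: 0.0552
finger_force: 15.0
```

{"op": "jog_arm", "data": {"increments": [[[0, 0, 0, 0, 0, 0, 0.5]]]}}

```text
time_s: 10.55
eef_pos: [0.5014, 0.0585, 0.068]
eef_rot: [2.377, 2.053, 0.001]
wrist_force: [0.6, -0.8, 4.9]
grip_width: 0.0557
finger_force: 15.0
```

{"op": "jog_arm", "data": {"increments": [[[0, 0, -0.05, 0, 0, 0, 0.5], [0, 0, -0.2, 0, 0, 0, 0.5], [0, 0, -0.4, 0, 0, 0, 0.5], [0, 0, -0.6, 0, 0, 0, 0.5], [0, 0, -0.65, 0, 0, 0, 0.5]]]}}

```text
time_s: 11.05
eef_pos: [0.5025, 0.0585, 0.202]
eef_rot: [2.374, 2.05, 0.007]
wrist_force: [0.2, 0.1, -0.4]
grip_width: 0.0559
finger_force: 15.0
```

{"op": "jog_arm", "data": {"increments": [[[0, 0, -0.65, 0, 0, -0.04, 0.5], [0, 0, -0.65, 0, 0, -0.093, 0.5], [0, 0, -0.65, 0, 0, -0.093, 0.5]]]}}

```text
time_s: 11.35
eef_pos: [0.5011, 0.0586, 0.3308]
eef_rot: [2.217, 2.222, 0.003]
wrist_force: [0.4, 0.3, -1.4]
grip_width: 0.0558
finger_force: 15.0
```

{"op": "jog_arm", "data": {"increments": [[[-0.15, 0.02, 0, 0, 0, 0, 0.5], [-0.37, 0.04, 0, 0, 0, 0, 0.5], [-0.6, 0.06, 0, 0, 0, 0, 0.5], [-0.82, 0.09, 0, 0, 0, 0, 0.5], [-0.9, 0.1, 0, 0, 0, 0, 0.5]]]}}

```text
time_s: 11.85
eef_pos: [0.5208, -0.1247, 0.3264]
eef_rot: [-2.224, -2.217, 0.002]
wrist_force: [0.0, 0.7, -1.4]
grip_width: 0.0555
finger_force: 15.0
```

{"op": "jog_arm", "data": {"increments": [[[-0.2, 0.02, 0.1, 0, 0, 0, 0.5], [-0.4, 0.04, 0.2, 0, 0, 0, 0.5], [-0.6, 0.06, 0.3, 0, 0, 0, 0.5], [-0.75, 0.09, 0.4, 0, 0, 0, 0.5], [-0.817, 0.095, 0.5, 0, 0, 0, 0.5]]]}}

```text
time_s: 12.35
eef_pos: [0.5399, -0.2866, 0.2256]
eef_rot: [-2.222, -2.219, 0.0]
wrist_force: [-0.2, 0.6, -0.3]
grip_width: 0.0556
finger_force: 15.0
```

{"op": "jog_arm", "data": {"increments": [[[0, 0, 0.2, 0, 0, 0, 0.5], [0, 0, 0.4, 0, 0, 0, 0.5], [0, 0, 0.6, 0, 0, 0, 0.5], [0, 0, 0.72, 0, 0, 0, 0.5], [0, 0, 0.765, 0, 0, 0, 0.5]]]}}

```text
time_s: 12.85
eef_pos: [0.539, -0.2833, 0.0716]
eef_rot: [-2.217, -2.218, 0.001]
wrist_force: [0.1, -0.6, 0.2]
grip_width: 0.0554
finger_force: 15.0
```

{"op": "jog_arm", "data": {"increments": [[[0, 0, 0.005, 0, 0, 0, 0.5], [0, 0, 0.01, 0, 0, 0, 0.5], [0, 0, 0.015, 0, 0, 0, 0.5]]]}}

```text
time_s: 13.15
eef_pos: [0.5408, -0.2852, 0.073]
eef_rot: [2.219, 2.22, 0.0]
wrist_force: [-1.0, -0.1, -0.8]
grip_width: 0.0555
finger_force: 15.0
```

{"op": "jog_arm", "data": {"increments": [[[0, 0, 0.005, 0, 0, 0, 0.5], [0, 0, 0.01, 0, 0, 0, 0.5], [0, 0, 0.01, 0, 0, 0, 0.5]]]}}

```text
time_s: 13.45
eef_pos: [0.5404, -0.285, 0.0701]
eef_rot: [2.221, 2.221, 0.0]
wrist_force: [1.2, 1.0, 2.5]
grip_width: 0.0552
finger_force: 15.0
```

{"op": "jog_arm", "data": {"increments": [[[0, 0, 0.005, 0, 0, 0, 0.5], [0, 0, 0.005, 0, 0, 0, 0.5], [0, 0, 0.005, 0, 0, 0, 0.5]]]}}

```text
time_s: 13.75
eef_pos: [0.5407, -0.2851, 0.0698]
eef_rot: [2.22, 2.22, 0.001]
wrist_force: [-0.9, 0.8, 7.3]
grip_width: 0.0554
finger_force: 15.0
```

{"op": "jog_arm", "data": {"increments": [[[0, 0, -0.004, 0, 0, 0, 0.5], [0, 0, -0.004, 0, 0, 0, 1], [0, 0, -0.004, 0, 0, 0, 1], [0, 0, -0.004, 0, 0, 0, 1], [0, 0, -0.004, 0, 0, 0, 1]]]}}

```text
time_s: 14.25
eef_pos: [0.54, -0.2848, 0.0692]
eef_rot: [-2.221, -2.221, 0.0]
wrist_force: [0.1, 0.0, 0.9]
grip_width: 0.0853
finger_force: 0.0
```

{"op": "jog_arm", "data": {"increments": [[[0, 0, -0.1, 0, 0, 0, 1], [0, 0, -0.3, 0, 0, 0, 1], [0, 0, -0.5, 0, 0, 0, 1], [0, 0, -0.7, 0, 0, 0, 1], [0, 0, -0.704, 0, 0, 0, 1]]]}}

```text
time_s: 14.75
eef_pos: [0.5416, -0.2859, 0.2158]
eef_rot: [2.214, 2.215, 0.002]
wrist_force: [0.4, -0.5, -0.1]
grip_width: 0.0881
finger_force: 0.0
```

{"op": "jog_arm", "data": {"increments": [[[0.15, 0.01, 0, 0, 0, 0, 1], [0.37, 0.02, 0, 0, 0, 0, 1], [0.6, 0.04, 0, 0, 0, 0, 1], [0.7, 0.05, 0, 0, 0, 0, 1], [0.7, 0.05, 0, 0, 0, 0, 1]]]}}

```text
time_s: 15.25
eef_pos: [0.5501, -0.1423, 0.2097]
eef_rot: [-2.217, -2.224, -0.0]
wrist_force: [-0.4, -1.0, -0.3]
grip_width: 0.0879
finger_force: 0.0
```

{"op": "jog_arm", "data": {"increments": [[[0.17, 0.01, 0, 0, 0, -0.09, 1], [0.34, 0.02, 0, 0, 0, -0.18, 1], [0.52, 0.03, 0, 0, 0, -0.27, 1], [0.688, 0.05, 0, 0, 0, -0.36, 1], [0.688, 0.05, 0, 0, 0, -0.45, 1]]]}}

```text
time_s: 15.75
eef_pos: [0.5602, -0.0051, 0.2096]
eef_rot: [-1.303, -2.858, -0.001]
wrist_force: [0.1, -0.3, 0.0]
grip_width: 0.088
finger_force: 0.0
```

{"op": "jog_arm", "data": {"increments": [[[0, 0, 0, 0, 0, -0.09, 1], [0, 0, 0, 0, 0, -0.18, 1], [0, 0, 0, 0, 0, -0.27, 1], [0, 0, 0, 0, 0, -0.36, 1], [0, 0, 0, 0, 0, -0.45, 1]]]}}

```text
time_s: 16.25
eef_pos: [0.5602, -0.0085, 0.2094]
eef_rot: [-0.239, -3.132, 0.0]
wrist_force: [-0.9, 0.4, 0.1]
grip_width: 0.0879
finger_force: 0.0
```

{"op": "jog_arm", "data": {"increments": [[[0, 0, 0, 0, 0, -0.045, 1], [0, 0, 0.1, 0, 0, -0.045, 1], [0, 0, 0.2, 0, 0, -0.045, 1], [0, 0, 0.2, 0, 0, -0.045, 1], [0, 0, 0.2, 0, 0, -0.045, 1]]]}}

```text
time_s: 16.75
eef_pos: [0.5603, -0.008, 0.1702]
eef_rot: [-0.137, -3.138, 0.0]
wrist_force: [-0.5, -0.4, -0.2]
grip_width: 0.0879
finger_force: 0.0
```

Run:
```python
from h import *
e=readout.observe(); print(e["eef_pos"],e["eef_rot"],R.from_rotvec(e["eef_rot"]).as_matrix().round(3).tolist(),e["joint_positions"])
c=vision.calibration("wrist"); np.savez("c8.npz",**c); a=vision.grab_frame("wrist")[:,:,::-1]; cv2.imwrite("pics/w8f.png",a)
s=vision.grab_frame("scene")[:,:,::-1]
A=cv2.resize(a[60:320,190:450],None,fx=2.0,fy=2.0,interpolation=cv2.INTER_CUBIC)
B=cv2.resize(s[190:290,340:420],(272,340),interpolation=cv2.INTER_CUBIC)
B=cv2.copyMakeBorder(B,0,180,0,0,0)
cv2.imwrite("pics/m8.png",np.hstack([A,B]))
```

```text
[ 0.56025569 -0.00801239  0.17021143] [-1.36880449e-01 -3.13815048e+00  1.04912730e-04] [[-0.996, 0.087, -0.0], [0.087, 0.996, -0.0], [0.0, -0.0, -1.0]] [-2.23308075e-01  4.21548871e-01  1.44643628e+00 -1.54402616e-04
  1.27404653e+00 -1.70687810e+00]
```

View pics/m8.png

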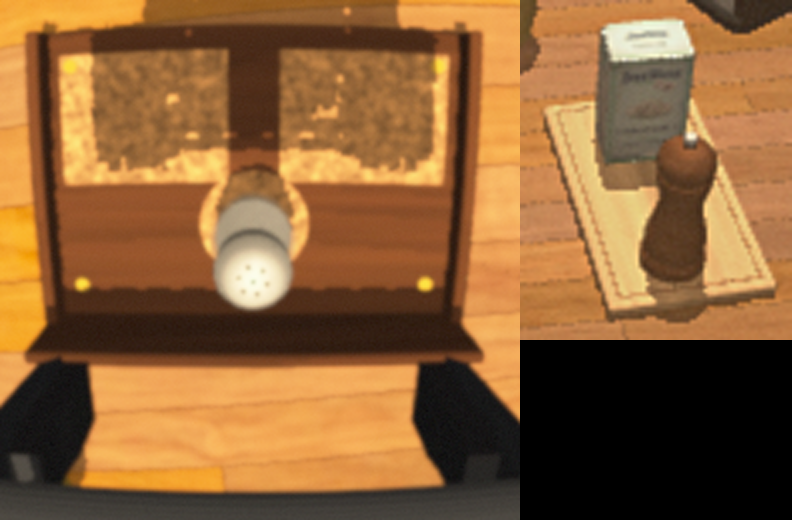

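The carton and mill stand on the board. The wrist view shows the rack empty but for the shaker: pad rear corners (63,186), (228,184), (279,183), (450,182), wall-top corners (27,360), (483,358), dome centre (253,270), all in crop pixels at 2x.

```bash
cat > fit4.py <<'E'
from h import *
from scipy.optimize import least_squares as ls
exec("def T"+open("fit.py").read().split("def T")[1].split("rack=")[0])
c=dict(np.load("c8.npz")); px=lambda u,v:np.array([190+u/2,60+v/2])
rack=[(px(63,186),(.001,-.106,.012)),(px(228,184),(.001,-.014,.012)),(px(279,183),(.001,.014,.012)),(px(450,182),(.001,.106,.012)),(px(27,360),(.085,-.12,.071)),(px(483,358),(.085,.12,.071)),(px(27,33),(-.085,-.12,.031)),(px(482,33),(-.085,.12,.031))]
pr,e=fit(rack,[.53,0,-.08]); print("rack",pr,e.round(1).tolist())
Ri=lambda w:np.array([[np.cos(pr[2]),np.sin(pr[2])],[-np.sin(pr[2]),np.cos(pr[2])]])@(np.array(w)[:2]-pr[:2])
for u,v,z in((253,270,.086),(253,280,.1)):
    p=at("wrist",px(u,v),z,c); print(p,Ri(p))
for w in((.4936,-.062),(.501,.0585)): print("start in rack",Ri(w))
E
python3 fit4.py
python3 - <<'E'
from h import *
# tray from side view: steel-ish ellipse; fit bright low-saturation blob near (299,266)
s=vision.grab_frame("side"); hsv=cv2.cvtColor(s,cv2.COLOR_RGB2HSV)
m=((hsv[...,1]<60)&(hsv[...,2]>90)).astype(np.uint8); r=np.zeros_like(m); r[245:290,262:338]=1; m&=r
n,l,st,ce=cv2.connectedComponentsWithStats(m); k=1+st[1:,4].argmax(); print(st[k],ce[k])
cn=max(cv2.findContours((l==k).astype(np.uint8),0,1)[0],key=len); W=np.array([at("side",q,.016)[:2] for q in cv2.convexHull(cn)[:,0]],np.float32)
print("circle",cv2.minEnclosingCircle(W), cv2.fitEllipse(W))
E
```

```text
rack [ 0.53248154 -0.00421214 -0.08269251] [[1.4, -0.3], [0.2, -1.0], [0.3, -0.6], [-4.0, 0.9], [-1.2, 3.2], [1.0, 3.2], [-1.8, -0.1], [0.6, -1.0]]
[ 0.56064299 -0.0073062   0.086     ] [ 0.02832078 -0.00075739]
[ 0.56065616 -0.00731746  0.1       ] [ 0.02833484 -0.00076753]
start in rack [-0.0339755  -0.06080194]
start in rack [-0.03655388  0.05989753]
[ 274  252   49   27 1034] [297.99516441 265.13152805]
circle ((0.5395427942276001, 0.3003113567829132), 0.0764302983880043) ((0.5396642088890076, 0.30112162232398987), (0.14728319644927979, 0.15229211747646332), 26.32330322265625)
```

{"op": "jog_arm", "data": {"increments": [[[0, 0, 0.2, 0, 0, 0, 1], [0, 0, 0.4, 0, 0, 0, 1], [0, 0, 0.6, 0, 0, 0, 1], [0, 0, 0.75, 0, 0, 0, 1], [0, 0, 0.75, 0, 0, 0, 1]]]}}

```text
time_s: 17.4
eef_pos: [0.5583, -0.0069, 0.0174]
eef_rot: [-0.136, -3.133, -0.002]
wrist_force: [0.1, 0.8, -0.4]
grip_width: 0.0884
finger_force: 0.0
```

{"op": "jog_arm", "data": {"increments": [[[0, 0, 0, 0, 0, 0, 0.3], [0, 0, 0, 0, 0, 0, 0.3], [0, 0, 0, 0, 0, 0, 0.3], [0, 0, 0, 0, 0, 0, 0.3], [0, 0, 0, 0, 0, 0, 0.3]]], "force": 15}}

```text
time_s: 17.9
eef_pos: [0.5604, -0.0073, 0.0207]
eef_rot: [0.136, 3.138, -0.0]
wrist_force: [-0.6, 0.2, -0.2]
grip_width: 0.0504
finger_force: 0.0
```

{"op": "jog_arm", "data": {"increments": [[[0, 0, 0, 0, 0, 0, 0.3], [0, 0, 0, 0, 0, 0, 0.3], [0, 0, 0, 0, 0, 0, 0.3]]]}}

```text
time_s: 18.2
eef_pos: [0.5602, -0.0073, 0.0203]
eef_rot: [0.136, 3.138, -0.0]
wrist_force: [-1.1, -0.9, 2.1]
grip_width: 0.0384
finger_force: 14.9
```

{"op": "jog_arm", "data": {"increments": [[[0, 0, -0.03, 0, 0, 0, 0.3], [0, 0, -0.15, 0, 0, 0, 0.3], [0, 0, -0.35, 0, 0, 0, 0.3], [0, 0, -0.5, 0, 0, 0, 0.3], [0, 0, -0.5, 0, 0, 0, 0.3]]]}}

```text
time_s: 18.7
eef_pos: [0.562, -0.0075, 0.1244]
eef_rot: [0.135, 3.131, -0.002]
wrist_force: [0.6, -0.9, -1.8]
grip_width: 0.0383
finger_force: 14.7
```

{"op": "jog_arm", "data": {"increments": [[[0.02, 0.12, 0, 0, 0, 0, 0.3], [0.05, 0.32, 0, 0, 0, 0, 0.3], [0.08, 0.54, 0, 0, 0, 0, 0.3], [0.11, 0.7, 0, 0, 0, 0, 0.3], [0.12, 0.8, 0, 0, 0, 0, 0.3]]]}}

```text
time_s: 19.2
eef_pos: [0.5489, 0.1566, 0.1192]
eef_rot: [-0.133, -3.137, -0.0]
wrist_force: [0.1, -0.8, -2.0]
grip_width: 0.0385
finger_force: 14.7
```

{"op": "jog_arm", "data": {"increments": [[[0.02, 0.15, 0, 0, 0, 0, 0.3], [0.06, 0.37, 0, 0, 0, 0, 0.3], [0.1, 0.6, 0, 0, 0, 0, 0.3], [0.115, 0.727, 0, 0, 0, 0, 0.3], [0.115, 0.727, 0, 0, 0, 0, 0.3]]]}}

```text
time_s: 19.7
eef_pos: [0.5383, 0.3039, 0.1189]
eef_rot: [-0.13, -3.137, 0.0]
wrist_force: [0.3, -0.6, -1.0]
grip_width: 0.0388
finger_force: 14.7
```

Run:
```python
from h import *
e=readout.observe(); print(e["eef_pos"],e["eef_rot"],e["grip_width"])
c=vision.calibration("wrist"); a=vision.grab_frame("wrist"); cv2.imwrite("pics/w9.png",a[:,:,::-1])
rim=np.array([proj("wrist",(.5397+.075*np.cos(t),.301+.075*np.sin(t),.016),c) for t in np.arange(0,2*np.pi,.01)])
hsv=cv2.cvtColor(a,cv2.COLOR_RGB2HSV)
# radial search for steel->wood transition (saturation jump) around predicted rim
pts=[]
for t in np.arange(0,2*np.pi,np.pi/18):
    prof=[]
    rs=np.arange(.055,.1,.001)
    for r in rs:
        u,v=proj("wrist",(.5397+r*np.cos(t),.301+r*np.sin(t),.016),c); u,v=int(round(u)),int(round(v))
        prof.append(int(hsv[v,u,1]) if 0<=u<640 and 0<=v<400 else -1)
    prof=np.array(prof)
    k=np.where((prof[:-4]<70)&(prof[4:]>100)&(prof[:-4]>=0))[0]
    print(int(np.degrees(t)), [round(float(rs[i+2]),3) for i in k[-1:]], end="; ")
    if len(k): r=rs[k[-1]+2]; pts.append((.5397+r*np.cos(t),.301+r*np.sin(t)))
P=np.array(pts); 
from scipy.optimize import least_squares as ls
s=ls(lambda p:np.hypot(P[:,0]-p[0],P[:,1]-p[1])-p[2],[.54,.3,.075],loss="soft_l1",f_scale=.002); print("\n",s.x,len(P))
```

```text
[0.53832697 0.3038874  0.11886071] [-1.29618929e-01 -3.13723260e+00  1.12100301e-04] 0.03881877235614502
0 []; 10 []; 20 [0.076]; 29 []; 40 [0.075]; 50 [0.074]; 59 [0.075]; 70 [0.074]; 80 [0.075]; 90 [0.075]; 100 [0.075]; 110 [0.075]; 119 [0.074]; 130 [0.075]; 140 [0.076]; 150 [0.076]; 160 [0.076]; 169 [0.076]; 180 [0.076]; 190 [0.077]; 200 [0.077]; 210 [0.077]; 220 [0.078]; 230 [0.077]; 239 [0.077]; 249 [0.077]; 260 [0.077]; 270 [0.077]; 280 [0.077]; 290 [0.078]; 300 [0.077]; 310 [0.091]; 320 []; 330 [0.076]; 339 []; 350 []; 
 [0.53949652 0.2995974  0.07613228] 30
```

{"op": "jog_arm", "data": {"increments": [[[0, -0.006, 0.15, 0, 0, 0, 0.3], [0, -0.006, 0.35, 0, 0, 0, 0.3], [0, -0.006, 0.47, 0, 0, 0, 0.3], [0, -0.006, 0.52, 0, 0, 0, 0.3], [0, -0.006, 0.52, 0, 0, 0, 0.3]]]}}

```text
time_s: 20.25
eef_pos: [0.5394, 0.2988, 0.0154]
eef_rot: [-0.137, -3.137, 0.001]
wrist_force: [0.1, -0.2, -1.3]
grip_width: 0.0384
finger_force: 14.8
```

{"op": "jog_arm", "data": {"increments": [[[0, 0, 0.005, 0, 0, 0, 0.3], [0, 0, 0.01, 0, 0, 0, 0.3], [0, 0, 0.01, 0, 0, 0, 0.3]]]}}

```text
time_s: 20.55
eef_pos: [0.5399, 0.3, 0.0149]
eef_rot: [0.136, 3.138, 0.001]
wrist_force: [-0.2, 0.4, -2.1]
grip_width: 0.0387
finger_force: 14.8
```

{"op": "jog_arm", "data": {"increments": [[[0, 0, 0.005, 0, 0, 0, 0.3], [0, 0, 0.005, 0, 0, 0, 0.3]]]}}

```text
time_s: 20.75
eef_pos: [0.5396, 0.2999, 0.0133]
eef_rot: [0.136, 3.138, 0.0]
wrist_force: [0.3, 0.6, -2.0]
grip_width: 0.0384
finger_force: 14.8
```

{"op": "jog_arm", "data": {"increments": [[[0, 0, 0.004, 0, 0, 0, 0.3], [0, 0, 0.004, 0, 0, 0, 0.3]]]}}

```text
time_s: 20.95
eef_pos: [0.5398, 0.3, 0.0131]
eef_rot: [0.135, 3.138, 0.0]
wrist_force: [-2.0, -0.5, 5.1]
grip_width: 0.0382
finger_force: 15.2
```

{"op": "jog_arm", "data": {"increments": [[[0, 0, 0.004, 0, 0, 0, 0.3], [0, 0, 0.004, 0, 0, 0, 0.3]]]}}

```text
time_s: 21.15
eef_pos: [0.5401, 0.3, 0.013]
eef_rot: [0.135, 3.137, 0.001]
wrist_force: [-3.4, -2.4, 10.4]
grip_width: 0.0388
finger_force: 15.6
```

{"op": "jog_arm", "data": {"increments": [[[0, 0, -0.004, 0, 0, 0, 0.3], [0, 0, -0.004, 0, 0, 0, 0.9], [0, 0, -0.004, 0, 0, 0, 0.9], [0, 0, -0.004, 0, 0, 0, 0.9], [0, 0, -0.004, 0, 0, 0, 0.9]]]}}

```text
time_s: 21.65
eef_pos: [0.5395, 0.2999, 0.0121]
eef_rot: [-0.136, -3.138, 0.0]
wrist_force: [-0.0, 0.5, -1.0]
grip_width: 0.0682
finger_force: 0.0
```

{"op": "jog_arm", "data": {"increments": [[[0, 0, -0.1, 0, 0, 0, 1], [0, 0, -0.3, 0, 0, 0, 1], [0, 0, -0.55, 0, 0, 0, 1], [0, 0, -0.8, 0, 0, 0, 1], [0, 0, -0.9, 0, 0, 0, 1]]]}}

```text
time_s: 22.15
eef_pos: [0.5408, 0.3004, 0.1976]
eef_rot: [0.135, 3.132, 0.004]
wrist_force: [0.2, -0.3, 0.3]
grip_width: 0.088
finger_force: 0.0
```

{"op": "jog_arm", "data": {"increments": [[[0, 0, 0, 0, 0, 0, 1], [0, 0, 0, 0, 0, 0, 1]]]}}

```text
time_s: 22.35
eef_pos: [0.5392, 0.2998, 0.1911]
eef_rot: [-0.136, -3.137, 0.001]
wrist_force: [-0.4, -0.4, -0.5]
grip_width: 0.0882
finger_force: 0.0
```

Run:
```python
from h import *
e=readout.observe(); print(e["eef_pos"],e["grip_width"])
c=vision.calibration("wrist"); a=vision.grab_frame("wrist"); cv2.imwrite("pics/w10.png",a[:,:,::-1])
print("expected dome", proj("wrist",(.5397,.3,.085),c), "tray ctr",proj("wrist",(.5395,.2998,.005),c))
u,v=proj("wrist",(.5397,.3,.085),c).astype(int)
g=cv2.cvtColor(a,cv2.COLOR_RGB2GRAY)
z=g[v-45:v+46:3,u-45:u+46:3]; print("\n".join(" ".join(f"{k:3d}" for k in r) for r in z))
```

```text
[0.53915568 0.29977972 0.19106739] 0.08821372877618315
expected dome [316.06265604 188.44318129] tray ctr [315.95827056 169.77336479]
252 252 252 252 252 252 252 252 252 252 252 252 224 155 150 149 150 152 161 221 252 252 252 252 252 252 252 252 252 252 252
252 252 252 252 252 252 252 252 252 252 252 245 159 148 149 150 150 150 148 157 246 252 252 252 252 252 252 252 252 252 252
252 252 252 252 252 252 252 252 252 252 252 222 147 149 149 151 147 149 150 153 211 252 252 252 252 252 252 252 252 252 252
252 252 252 252 252 252 252 252 252 252 233 161 147 146 143 142 141 147 152 152 184 252 252 252 252 252 252 252 252 252 252
252 252 252 252 252 252 252 252 252 250 152 144 139 132 138 141 140 136 141 150 174 247 252 252 252 252 252 252 252 252 252
252 252 252 252 251 252 252 252 252 232 145 140 148 156 160 161 164 161 153 145 150 208 252 252 252 252 252 252 252 252 252
252 252 252 252 252 252 252 252 252 234 141 150 156 156 161 161 163 161 163 161 149 205 252 252 252 252 252 252 252 252 252
252 252 252 252 252 252 252 252 252 248 153 153 154 159 160 161 162 163 164 166 157 211 252 252 25
[... 2177 characters left out ...]
 240 248 249 250 251 250 250 247 239 219 169 153 151 151 157 191 225 188 163 163
170 172 172 173 206 223 186 155 156 157 156 158 160 165 171 177 174 162 155 155 152 151 152 154 171 223 206 176 170 168 166
167 167 169 169 170 177 214 226 203 176 154 155 155 153 154 154 151 152 152 149 153 169 201 223 216 177 164 167 170 173 175
168 167 169 169 169 170 170 177 192 212 229 214 207 186 177 159 168 192 203 209 226 212 191 176 174 171 169 169 170 173 173
165 165 167 165 167 168 168 167 167 168 175 188 196 192 201 212 204 195 192 186 179 175 175 176 179 175 174 174 173 174 171
160 164 161 162 163 165 163 165 163 163 167 170 173 173 171 170 172 172 173 169 170 165 161 165 167 162 158 153 154 154 153
```

The shaker stands upright at the tray centre: the dome is centred on the tray ellipse within 1 px in the wrist image. Going back for the carton.

{"op": "jog_arm", "data": {"increments": [[[-0.01, -0.15, 0, 0, 0, 0, 1], [-0.03, -0.37, 0, 0, 0, 0, 1], [-0.05, -0.6, 0, 0, 0, 0, 1], [-0.07, -0.82, 0, 0, 0, 0, 1], [-0.08, -0.97, 0, 0, 0, 0, 1]]]}}

```text
time_s: 22.9
eef_pos: [0.5379, 0.1027, 0.1904]
eef_rot: [-0.138, -3.135, 0.001]
wrist_force: [0.1, 0.7, -0.0]
grip_width: 0.0881
finger_force: 0.0
```

{"op": "jog_arm", "data": {"increments": [[[-0.02, -0.2, 0, 0, 0, 0, 1], [-0.04, -0.4, 0, 0, 0, 0, 1], [-0.05, -0.6, 0, 0, 0, 0, 1], [-0.07, -0.8, 0, 0, 0, 0, 1], [-0.08, -0.97, 0, 0, 0, 0, 1]]]}}

```text
time_s: 23.4
eef_pos: [0.5371, -0.0912, 0.1903]
eef_rot: [-0.137, -3.135, -0.002]
wrist_force: [0.2, -0.3, 0.0]
grip_width: 0.0883
finger_force: 0.0
```

{"op": "jog_arm", "data": {"increments": [[[-0.02, -0.22, 0, 0, 0, 0.09, 1], [-0.04, -0.44, 0, 0, 0, 0.18, 1], [-0.06, -0.66, 0, 0, 0, 0.27, 1], [-0.08, -0.85, 0, 0, 0, 0.36, 1], [-0.096, -0.972, 0, 0, 0, 0.45, 1]]]}}

```text
time_s: 23.9
eef_pos: [0.5392, -0.287, 0.1898]
eef_rot: [-1.224, -2.89, -0.001]
wrist_force: [0.2, 0.6, -0.0]
grip_width: 0.088
finger_force: 0.0
```

{"op": "jog_arm", "data": {"increments": [[[0, 0, 0, 0, 0, 0.09, 1], [0, 0, 0, 0, 0, 0.18, 1], [0, 0, 0, 0, 0, 0.27, 1], [0, 0, 0, 0, 0, 0.36, 1], [0, 0, 0, 0, 0, 0.45, 1]]]}}

```text
time_s: 24.4
eef_pos: [0.5397, -0.2844, 0.1901]
eef_rot: [-2.146, -2.29, 0.0]
wrist_force: [-0.3, 0.1, 0.0]
grip_width: 0.0879
finger_force: 0.0
```

{"op": "jog_arm", "data": {"increments": [[[0, 0, 0, 0, 0, 0.045, 1], [0, 0, 0, 0, 0, 0.045, 1], [0, 0, 0, 0, 0, 0.045, 1]]]}}

```text
time_s: 24.7
eef_pos: [0.54, -0.2845, 0.191]
eef_rot: [-2.218, -2.222, 0.0]
wrist_force: [-0.1, 0.4, -0.3]
grip_width: 0.0883
finger_force: 0.0
```

Run:
```python
from h import *
e=readout.observe(); M=R.from_rotvec(e["eef_rot"]).as_matrix(); print(e["eef_pos"],e["eef_rot"],"yaw",np.arctan2(M[1,1],M[0,1]))
c=vision.calibration("wrist"); a=vision.grab_frame("wrist"); cv2.imwrite("pics/w11.png",a[:,:,::-1]); g=cv2.cvtColor(a,cv2.COLOR_RGB2HSV)[...,1]
P=[proj("wrist",(.54+x,-.285+y,.146),c) for x,y in((-.028,.04),(.028,.04),(.028,-.04),(-.028,-.04))]; print(np.round(P,1).tolist())
u,v=np.mean(P,0).astype(int); print(u,v)
for r in range(v-40,v+41,8): print(r," ".join(f"{k:3d}" for k in g[r,u-44:u+45:3]))
```

```text
[ 0.53998401 -0.28452376  0.19100695] [-2.21761576e+00 -2.22218965e+00  3.98472614e-04] yaw 0.0020615657918564663
[[279.8, 158.2], [356.4, 158.5], [352.0, 255.8], [283.4, 255.7]]
317 207
167 156 152 153 144  58  50  55  44  46  46  44  46  44  44  44  44  45  45  44  47  46  44  46  47  47  60 133 136 133 135
175 152 154 156 140  55  47  57  45  44  44  46  44  46  47  47  45  47  47  47  47  47  45  44  48  57  59 122 126 125 125
183 156 154 154 144  55  51  58  44  42  45  49  49  47  45  47  47  47  47  46  46  45  44  46  52  56  65 123 123 124 122
191 154 155 154 147  60  26  32  11   8   7   8   8   6   5   6  16  20  16  26  37  47  46  44  51  56  62 124 123 121 120
199 132 152 152 150  62  22  31  10   7   7  17  17   8   4   6  18  17  22  29  52  50  49  45  53  53  68 111 113 111 114
207 115 114 116 118  80  21  33   9   7   6  15  17   9   5   6  20  27  32  29  55  51  49  45  54  52  81 121 120 121 120
215 123 121 121 122  92  22  38  11   8   7  15  16   8   5   6  19  18  18  23  39  51  48  47  55  48  92 113 116 121 120
223 144 146 144 142 101  48  62  46  46  45  26  23  47  51  52  31  19  24  44  48  48  50  46  55  47 102 113 112 113 114
231 151 160 164 166 110  47  63  43  46  47  44  43  47  48  47  19  21  29  39  46  45  47  46  56  46 131 201 203 205 201
239 153 160 172 173  98  22  46  17  12  11   9   8   7   6   5   5   5   6  17  43  42  44  45  58  51 122 203 203 205 201
247 156 160 170 171 110  28  48  21  18  15  12  11  11  10   9   9   9   9  10  11  11  13  23  31  25 136 198 207 200 196
```

{"op": "jog_arm", "data": {"increments": [[[0, 0, 0.2, 0, 0, 0, 1], [0, 0, 0.4, 0, 0, 0, 1], [0, 0, 0.55, 0, 0, 0, 1], [0, 0, 0.61, 0, 0, 0, 1], [0, 0, 0.61, 0, 0, 0, 1]]]}}

```text
time_s: 25.25
eef_pos: [0.5398, -0.2844, 0.0691]
eef_rot: [-2.219, -2.22, 0.0]
wrist_force: [0.5, 0.6, 0.9]
grip_width: 0.0882
finger_force: 0.0
```

{"op": "jog_arm", "data": {"increments": [[[0, 0, 0, 0, 0, 0, 0.5], [0, 0, 0, 0, 0, 0, 0.5], [0, 0, 0, 0, 0, 0, 0.5], [0, 0, 0, 0, 0, 0, 0.5], [0, 0, 0, 0, 0, 0, 0.5]]], "force": 15}}

```text
time_s: 25.75
eef_pos: [0.5405, -0.2849, 0.071]
eef_rot: [2.221, 2.221, 0.0]
wrist_force: [-0.7, 0.9, 3.0]
grip_width: 0.0557
finger_force: 15.0
```

{"op": "jog_arm", "data": {"increments": [[[0, 0, 0, 0, 0, 0, 0.5], [0, 0, 0, 0, 0, 0, 0.5]]]}}

```text
time_s: 25.95
eef_pos: [0.5405, -0.2849, 0.071]
eef_rot: [2.221, 2.221, 0.0]
wrist_force: [-0.4, 0.8, 5.9]
grip_width: 0.0558
finger_force: 15.0
```

```bash
python3 -c "
from h import *
e=readout.observe(); M=R.from_rotvec(e['eef_rot']).as_matrix(); print(e['eef_pos'],np.arctan2(M[1,1],M[0,1]))"
```

```text
[ 0.54050546 -0.28490438  0.07096703] 5.7494756821247804e-05
```

{"op": "jog_arm", "data": {"increments": [[[0, 0, -0.05, 0, 0, 0, 0.5], [0, 0, -0.2, 0, 0, 0, 0.5], [0, 0, -0.4, 0, 0, 0, 0.5], [0, 0, -0.5, 0, 0, 0, 0.5], [0, 0, -0.5, 0, 0, 0, 0.5]]]}}

```text
time_s: 26.45
eef_pos: [0.5413, -0.2855, 0.1735]
eef_rot: [2.217, 2.218, 0.001]
wrist_force: [0.5, 0.4, -0.5]
grip_width: 0.0558
finger_force: 15.0
```

{"op": "jog_arm", "data": {"increments": [[[0.15, -0.02, 0, 0, 0, 0, 0.5], [0.37, -0.04, 0, 0, 0, 0, 0.5], [0.6, -0.06, 0, 0, 0, 0, 0.5], [0.82, -0.09, 0, 0, 0, 0, 0.5], [0.9, -0.1, 0, 0, 0, 0, 0.5]]]}}

```text
time_s: 26.95
eef_pos: [0.5191, -0.1012, 0.1691]
eef_rot: [-2.216, -2.222, 0.001]
wrist_force: [0.2, 0.1, -1.3]
grip_width: 0.0554
finger_force: 15.0
```

{"op": "jog_arm", "data": {"increments": [[[0.2, -0.02, 0, 0, 0, 0.0135, 0.5], [0.42, -0.05, 0, 0, 0, 0.027, 0.5], [0.64, -0.07, 0, 0, 0, 0.04, 0.5], [0.817, -0.0955, 0, 0, 0, 0.0535, 0.5], [0.817, -0.0955, 0, 0, 0, 0.0535, 0.5]]]}}

```text
time_s: 27.45
eef_pos: [0.5002, 0.0617, 0.1693]
eef_rot: [-2.308, -2.129, 0.001]
wrist_force: [0.3, -0.3, -1.1]
grip_width: 0.0557
finger_force: 15.0
```

{"op": "jog_arm", "data": {"increments": [[[0, 0, 0, 0, 0, 0, 0.5], [0, 0, 0, 0, 0, 0, 0.5], [0, 0, 0, 0, 0, 0, 0.5]]]}}

```text
time_s: 27.75
eef_pos: [0.5014, 0.0576, 0.17]
eef_rot: [-2.314, -2.124, 0.001]
wrist_force: [0.2, 0.6, -1.0]
grip_width: 0.0557
finger_force: 15.0
```

Run:
```python
from h import *
e=readout.observe(); M=R.from_rotvec(e['eef_rot']).as_matrix(); print(e['eef_pos'],np.arctan2(M[1,1],M[0,1]),e["grip_width"])
c=vision.calibration("wrist"); a=vision.grab_frame("wrist"); cv2.imwrite("pics/w12.png",a[:,:,::-1])
```

```text
[0.50135999 0.05755808 0.16997087] -0.08559133040169564 0.055738588219712795
```

{"op": "jog_arm", "data": {"increments": [[[0, 0, 0.15, 0, 0, 0, 0.5], [0, 0, 0.33, 0, 0, 0, 0.5], [0, 0, 0.45, 0, 0, 0, 0.5], [0, 0, 0.495, 0, 0, 0, 0.5], [0, 0, 0.495, 0, 0, 0, 0.5]]]}}

```text
time_s: 28.3
eef_pos: [0.5011, 0.0583, 0.0709]
eef_rot: [-2.313, -2.125, 0.001]
wrist_force: [0.2, -0.5, -0.0]
grip_width: 0.0555
finger_force: 15.0
```

{"op": "jog_arm", "data": {"increments": [[[0, 0, 0.005, 0, 0, 0, 0.5], [0, 0, 0.01, 0, 0, 0, 0.5], [0, 0, 0.01, 0, 0, 0, 0.5]]]}}

```text
time_s: 28.6
eef_pos: [0.5016, 0.0586, 0.07]
eef_rot: [2.312, 2.125, 0.001]
wrist_force: [-0.4, 0.4, -1.4]
grip_width: 0.0556
finger_force: 15.0
```

{"op": "jog_arm", "data": {"increments": [[[0, 0, 0.004, 0, 0, 0, 0.5], [0, 0, 0.004, 0, 0, 0, 0.5], [0, 0, 0.004, 0, 0, 0, 0.5]]]}}

```text
time_s: 28.9
eef_pos: [0.5013, 0.0587, 0.0687]
eef_rot: [2.313, 2.126, 0.0]
wrist_force: [-0.5, 1.1, -0.0]
grip_width: 0.0557
finger_force: 15.0
```

{"op": "jog_arm", "data": {"increments": [[[0, 0, 0.005, 0, 0, 0, 0.5], [0, 0, 0.005, 0, 0, 0, 0.5], [0, 0, 0.005, 0, 0, 0, 0.5]]]}}

```text
time_s: 29.2
eef_pos: [0.5014, 0.0587, 0.0686]
eef_rot: [2.312, 2.126, 0.001]
wrist_force: [-3.6, 0.0, 10.6]
grip_width: 0.0558
finger_force: 15.0
```

Run:
```python
from h import *
e=readout.observe(); M=R.from_rotvec(e['eef_rot']).as_matrix(); print(e['eef_pos'],np.arctan2(M[1,1],M[0,1]))
```

```text
[0.50144218 0.05865681 0.06861943] -0.08387374716543387
```

Contact made; release and rise.

{"op": "jog_arm", "data": {"increments": [[[0, 0, -0.004, 0, 0, 0, 0.5], [0, 0, -0.004, 0, 0, 0, 1], [0, 0, -0.004, 0, 0, 0, 1], [0, 0, -0.004, 0, 0, 0, 1], [0, 0, -0.004, 0, 0, 0, 1]]]}}

```text
time_s: 29.7
eef_pos: [0.5012, 0.0587, 0.0682]
eef_rot: [-2.313, -2.126, 0.0]
wrist_force: [-0.5, -0.1, -0.2]
grip_width: 0.0855
finger_force: 0.0
```

{"op": "jog_arm", "data": {"increments": [[[0, 0, -0.1, 0, 0, 0, 1], [0, 0, -0.3, 0, 0, 0, 1], [0, 0, -0.5, 0, 0, 0, 1], [0, 0, -0.6, 0, 0, 0, 1], [0, 0, -0.6, 0, 0, 0, 1]]]}}

```text
time_s: 30.2
eef_pos: [0.5024, 0.0586, 0.1909]
eef_rot: [2.31, 2.123, 0.006]
wrist_force: [-0.7, -0.5, -0.6]
grip_width: 0.0881
finger_force: 0.0
```

{"op": "jog_arm", "data": {"increments": [[[0, 0, 0, 0, 0, 0, 1], [0, 0, 0, 0, 0, 0, 1]]]}}

```text
time_s: 30.4
eef_pos: [0.5005, 0.0587, 0.1868]
eef_rot: [-2.311, -2.125, 0.003]
wrist_force: [-0.5, -1.3, -0.8]
grip_width: 0.0882
finger_force: 0.0
```

```bash
cat > edge.py <<'E'
from h import *
# subpixel top-face side edges of the carton in a wrist picture, by saturation/colour step, rows given
def edges(a,rows,cl,cr):
    L=cv2.GaussianBlur(cv2.cvtColor(a,cv2.COLOR_RGB2LAB),(3,3),0)[...,2].astype(float)
    g=np.diff(L,axis=1); l=[];r=[]
    for v in rows:
        l.append((cl-12+g[v,cl-12:cl+13].argmin(),v)); r.append((cr-12+g[v,cr-12:cr+13].argmax(),v))
    return l,r
E
python3 - <<'E'
from edge import *
e=readout.observe(); M=R.from_rotvec(e['eef_rot']).as_matrix(); print(e['eef_pos'],np.arctan2(M[1,1],M[0,1]))
c=vision.calibration("wrist"); a=vision.grab_frame("wrist"); cv2.imwrite("pics/w13.png",a[:,:,::-1])
def report(a,c,cl,cr,rows):
    l,r=edges(a,rows,cl,cr); print([p[0] for p in l],[p[0] for p in r])
    for s in(l,r):
        P=np.array([at("wrist",p,.144,c)[:2] for p in s]); k=cv2.fitLine(P.astype(np.float32),cv2.DIST_HUBER,0,1e-5,1e-5).ravel()
        k*=np.sign(k[1]); print("edge yaw",np.arctan2(-k[0],k[1]),"x at y=.058",k[2]+(.058-k[3])*k[0]/k[1])
report(a,c,285,352,range(166,248,4))
w7=cv2.imread("pics/w7.png")[:,:,::-1].copy()
c7={'camera_matrix':c['camera_matrix'],'rvec':np.array([-2.819398064222325,0.20657480959566327,0.03615147858376619]),'tvec':np.array([-0.48524836627477724,0.08723289340215619,0.4125334691059435])}
print("before"); report(w7,c7,285,351,range(166,248,4))
E
```

```text
[0.50052093 0.05870152 0.18675518] -0.08409902493148362
[np.int64(276), np.int64(276), np.int64(276), np.int64(276), np.int64(276), np.int64(277), np.int64(277), np.int64(277), np.int64(277), np.int64(277), np.int64(277), np.int64(277), np.int64(277), np.int64(278), np.int64(278), np.int64(277), np.int64(278), np.int64(278), np.int64(278), np.int64(278), np.int64(278)] [np.int64(350), np.int64(351), np.int64(351), np.int64(351), np.int64(351), np.int64(351), np.int64(351), np.int64(350), np.int64(350), np.int64(350), np.int64(349), np.int64(349), np.int64(349), np.int64(349), np.int64(348), np.int64(348), np.int64(348), np.int64(348), np.int64(349), np.int64(349), np.int64(348)]
edge yaw -0.09664817 x at y=.058 0.46921813
edge yaw -0.09476228 x at y=.058 0.5242804
before
[np.int64(275), np.int64(275), np.int64(275), np.int64(276), np.int64(277), np.int64(277), np.int64(278), np.int64(278), np.int64(278), np.int64(279), np.int64(279), np.int64(279), np.int64(280), np.int64(281), np.int64(281), np.int64(281), np.int64(283), np.int64(283), np.int64(282), np.int64(283), np.int64(283)] [np.int64(352), np.int64(352), np.int64(351), np.int64(351), np.int64(351), np.int64(351), np.int64(351), np.int64(351), np.int64(351), np.int64(350), np.int64(350), np.int64(350), np.int64(349), np.int64(350), np.int64(350), np.int64(349), np.int64(348), np.int64(348), np.int64(348), np.int64(348), np.int64(347)]
edge yaw -0.084652975 x at y=.058 0.47130552
edge yaw -0.16438754 x at y=.058 0.5252087
```

Run:
```python
from h import *
c=vision.calibration("wrist"); np.savez("c13.npz",**c)
def dots(f,c):
    a=cv2.imread(f); h=cv2.cvtColor(a,cv2.COLOR_BGR2HSV); m=cv2.inRange(h,(24,150,170),(34,255,255))
    n,l,st,ce=cv2.connectedComponentsWithStats(m)
    P=[(ce[k],st[k,4],at("wrist",ce[k],.012,c)[:2]) for k in range(1,n) if 8<st[k,4]<80]
    for p in P: print(f,p[0].round(1),p[1],p[2].round(4))
dots("pics/w13.png",c); dots("pics/w8f.png",dict(np.load("c8.npz")))
```

```text
pics/w13.png [292.7 135.1] 15 [0.4756 0.1028]
pics/w13.png [400.8 138.8] 31 [0.6002 0.0897]
pics/w13.png [296.  287.2] 19 [ 0.4578 -0.0995]
pics/w8f.png [224.6  92.7] 24 [ 0.4581 -0.0991]
pics/w8f.png [409.9  92.7] 15 [0.4756 0.1027]
pics/w8f.png [230.5 201.4] 11 [ 0.5827 -0.1104]
pics/w8f.png [402.  201.5] 16 [0.6004 0.0899]
pics/w8f.png [198.6 333.3] 9 [ 0.7885 -0.2082]
pics/w8f.png [213.7 352.8] 33 [ 0.8311 -0.195 ]
```

{"op": "jog_arm", "data": {"increments": [[[0, 0, 0, 0, 0, -0.0535, 1], [0, 0, 0, 0, 0, -0.0535, 1], [0, 0, 0, 0, 0, -0.0535, 1], [0, 0, 0, 0, 0, -0.0535, 1]]]}}

```text
time_s: 30.85
eef_pos: [0.5011, 0.0587, 0.188]
eef_rot: [-2.223, -2.219, 0.001]
wrist_force: [-0.2, 0.2, 0.9]
grip_width: 0.0884
finger_force: 0.0
```

{"op": "jog_arm", "data": {"increments": [[[-0.15, -0.05, 0, 0, 0, 0, 1], [-0.37, -0.11, 0, 0, 0, 0, 1], [-0.6, -0.18, 0, 0, 0, 0, 1], [-0.82, -0.25, 0, 0, 0, 0, 1], [-0.9, -0.27, 0, 0, 0, 0, 1]]]}}

```text
time_s: 31.35
eef_pos: [0.4461, -0.1243, 0.1883]
eef_rot: [2.226, 2.217, -0.001]
wrist_force: [0.3, 0.2, 0.8]
grip_width: 0.0882
finger_force: 0.0
```

{"op": "jog_arm", "data": {"increments": [[[-0.2, -0.06, 0, 0, 0, 0, 1], [-0.42, -0.13, 0, 0, 0, 0, 1], [-0.64, -0.2, 0, 0, 0, 0, 1], [-0.833, -0.263, 0, 0, 0, 0, 1], [-0.833, -0.263, 0, 0, 0, 0, 1]]]}}

```text
time_s: 31.85
eef_pos: [0.3931, -0.2916, 0.188]
eef_rot: [2.228, 2.215, -0.001]
wrist_force: [-0.0, 1.5, -0.7]
grip_width: 0.0883
finger_force: 0.0
```

{"op": "jog_arm", "data": {"increments": [[[0, 0, 0, 0, 0, 0, 1], [0, 0, 0, 0, 0, 0, 1], [0, 0, 0, 0, 0, 0, 1]]]}}

```text
time_s: 32.15
eef_pos: [0.395, -0.2869, 0.1884]
eef_rot: [2.22, 2.223, 0.0]
wrist_force: [-0.2, -0.6, -0.4]
grip_width: 0.0883
finger_force: 0.0
```

Run:
```python
from h import *
e=readout.observe(); M=R.from_rotvec(e['eef_rot']).as_matrix(); print(e['eef_pos'],np.arctan2(M[1,1],M[0,1]))
c=vision.calibration("wrist"); a=vision.grab_frame("wrist"); cv2.imwrite("pics/w14.png",a[:,:,::-1]); h=cv2.cvtColor(a,cv2.COLOR_RGB2HSV)
u,v=proj("wrist",(.3946,-.288,.162),c); print(u,v)
m=((h[...,1]<60)&(h[...,2]>120)).astype(np.uint8); n,l,st,ce=cv2.connectedComponentsWithStats(m)
for k in range(1,n):
    if st[k,4]>15 and np.hypot(*(ce[k]-[u,v]))<50: print(st[k],ce[k],at("wrist",ce[k],.162,c)[:2])
```

```text
[ 0.39503356 -0.28691882  0.18840629] 0.00137264622364837
317.24535312265294 219.64013080067195
[311 214  13  12 114] [316.8245614  219.88596491] [ 0.39430256 -0.28818837]
```

{"op": "jog_arm", "data": {"increments": [[[0, 0, 0.15, 0, 0, 0, 1], [0, 0, 0.33, 0, 0, 0, 1], [0, 0, 0.45, 0, 0, 0, 1], [0, 0, 0.5, 0, 0, 0, 1], [0, 0, 0.5, 0, 0, 0, 1]]]}}

```text
time_s: 32.7
eef_pos: [0.3946, -0.2873, 0.0878]
eef_rot: [-2.22, -2.221, -0.0]
wrist_force: [-0.4, -0.1, -0.1]
grip_width: 0.0878
finger_force: 0.0
```

{"op": "jog_arm", "data": {"increments": [[[0, 0, 0, 0, 0, 0, 0.4], [0, 0, 0, 0, 0, 0, 0.4], [0, 0, 0, 0, 0, 0, 0.4], [0, 0, 0, 0, 0, 0, 0.4], [0, 0, 0, 0, 0, 0, 0.4]]], "force": 25}}

```text
time_s: 33.2
eef_pos: [0.3947, -0.2881, 0.0886]
eef_rot: [2.221, 2.221, -0.0]
wrist_force: [0.7, -0.7, -0.3]
grip_width: 0.0502
finger_force: 0.0
```

{"op": "jog_arm", "data": {"increments": [[[0, 0, 0, 0, 0, 0, 0.4], [0, 0, 0, 0, 0, 0, 0.4], [0, 0, 0, 0, 0, 0, 0.4]]]}}

```text
time_s: 33.5
eef_pos: [0.3948, -0.2881, 0.0885]
eef_rot: [2.221, 2.221, 0.0]
wrist_force: [0.3, 0.4, 2.8]
grip_width: 0.0465
finger_force: 25.0
```

{"op": "jog_arm", "data": {"increments": [[[0, 0, -0.05, 0, 0, 0, 0.4], [0, 0, -0.2, 0, 0, 0, 0.4], [0, 0, -0.35, 0, 0, 0, 0.4], [0, 0, -0.4, 0, 0, 0, 0.4], [0, 0, -0.4, 0, 0, 0, 0.4]]]}}

```text
time_s: 34.0
eef_pos: [0.3948, -0.2883, 0.1692]
eef_rot: [2.22, 2.22, -0.0]
wrist_force: [0.4, -0.2, -2.7]
grip_width: 0.0462
finger_force: 25.0
```

{"op": "jog_arm", "data": {"increments": [[[0.1, 0.05, 0, 0, 0, 0, 0.4], [0.3, 0.15, 0, 0, 0, 0, 0.4], [0.5, 0.25, 0, 0, 0, 0, 0.4], [0.7, 0.35, 0, 0, 0, 0, 0.4], [0.8, 0.4, 0, 0, 0, 0, 0.4]]]}}

```text
time_s: 34.5
eef_pos: [0.4747, -0.1248, 0.1666]
eef_rot: [-2.217, -2.222, 0.001]
wrist_force: [0.5, -1.5, -1.2]
grip_width: 0.0466
finger_force: 25.0
```

{"op": "jog_arm", "data": {"increments": [[[0.15, 0.04, 0, 0, 0, 0, 0.4], [0.28, 0.08, 0, 0, 0, 0, 0.4], [0.33, 0.095, 0, 0, 0, 0, 0.4], [0.33, 0.095, 0, 0, 0, 0, 0.4], [0.33, 0.095, 0, 0, 0, 0, 0.4]]]}}

```text
time_s: 35.0
eef_pos: [0.4932, -0.0626, 0.1676]
eef_rot: [-2.221, -2.22, 0.001]
wrist_force: [-0.0, -0.3, -2.5]
grip_width: 0.0467
finger_force: 25.0
```

{"op": "jog_arm", "data": {"increments": [[[0, 0, 0.15, 0, 0, 0, 0.4], [0, 0, 0.3, 0, 0, 0, 0.4], [0, 0, 0.38, 0, 0, 0, 0.4], [0, 0, 0.4, 0, 0, 0, 0.4], [0, 0, 0.4, 0, 0, 0, 0.4]]]}}

```text
time_s: 35.5
eef_pos: [0.4935, -0.0628, 0.0884]
eef_rot: [-2.223, -2.22, 0.0]
wrist_force: [-0.2, -0.9, -2.2]
grip_width: 0.0462
finger_force: 25.0
```

{"op": "jog_arm", "data": {"increments": [[[0, 0, 0.004, 0, 0, 0, 0.4], [0, 0, 0.004, 0, 0, 0, 0.4], [0, 0, 0.004, 0, 0, 0, 0.4]]]}}

```text
time_s: 35.8
eef_pos: [0.4939, -0.0621, 0.0881]
eef_rot: [2.221, 2.221, 0.001]
wrist_force: [0.6, -0.0, -2.1]
grip_width: 0.0462
finger_force: 25.0
```

Expected contact at about 0.086; stepping down.

{"op": "jog_arm", "data": {"increments": [[[0, 0, 0.004, 0, 0, 0, 0.4], [0, 0, 0.007, 0, 0, 0, 0.4], [0, 0, 0.007, 0, 0, 0, 0.4]]]}}

```text
time_s: 36.1
eef_pos: [0.4938, -0.062, 0.0865]
eef_rot: [2.221, 2.221, 0.0]
wrist_force: [-0.8, 1.4, 2.3]
grip_width: 0.0469
finger_force: 25.0
```

{"op": "jog_arm", "data": {"increments": [[[0, 0, 0.004, 0, 0, 0, 0.4], [0, 0, 0.004, 0, 0, 0, 0.4], [0, 0, 0.004, 0, 0, 0, 0.4]]]}}

```text
time_s: 36.4
eef_pos: [0.494, -0.0621, 0.0865]
eef_rot: [2.22, 2.221, 0.001]
wrist_force: [-2.9, 1.6, 11.4]
grip_width: 0.0465
finger_force: 25.0
```

{"op": "jog_arm", "data": {"increments": [[[0, 0, -0.004, 0, 0, 0, 0.4], [0, 0, -0.004, 0, 0, 0, 0.95], [0, 0, -0.004, 0, 0, 0, 0.95], [0, 0, -0.004, 0, 0, 0, 0.95], [0, 0, -0.004, 0, 0, 0, 0.95]]]}}

```text
time_s: 36.9
eef_pos: [0.4936, -0.062, 0.086]
eef_rot: [-2.221, -2.221, 0.0]
wrist_force: [0.6, 0.3, 0.7]
grip_width: 0.0766
finger_force: 0.0
```

{"op": "jog_arm", "data": {"increments": [[[0, 0, -0.1, 0, 0, 0, 1], [0, 0, -0.3, 0, 0, 0, 1], [0, 0, -0.5, 0, 0, 0, 1], [0, 0, -0.612, 0, 0, 0, 1], [0, 0, -0.612, 0, 0, 0, 1]]]}}

```text
time_s: 37.4
eef_pos: [0.4948, -0.0623, 0.2113]
eef_rot: [2.218, 2.218, 0.004]
wrist_force: [1.1, -0.2, -0.3]
grip_width: 0.0883
finger_force: 0.0
```

{"op": "jog_arm", "data": {"increments": [[[0, 0, 0, 0, 0, 0, 1], [0, 0, 0, 0, 0, 0, 1], [0, 0, 0, 0, 0, 0, 1], [0, 0, 0, 0, 0, 0, 1]]]}}

```text
time_s: 37.8
eef_pos: [0.4933, -0.0619, 0.2077]
eef_rot: [-2.22, -2.22, 0.001]
wrist_force: [0.7, 0.3, 0.2]
grip_width: 0.088
finger_force: 0.0
```

Run:
```python
from h import *
e=readout.observe(); print(e['eef_pos'],e["wrist_force"])
c=vision.calibration("wrist"); a=vision.grab_frame("wrist"); cv2.imwrite("pics/w15.png",a[:,:,::-1])
b=cv2.imread("pics/w1_full.png")[:,:,::-1].copy()
c1={'camera_matrix':c['camera_matrix'],'rvec':np.array([-2.8266791572204935,0.0008203304100749832,0.0010062216111848665]),'tvec':np.array([-0.49190806169058365,-0.09987642214594551,0.3734142659395775])}
for im,cc in((b,c1),(a,c)):
    h=cv2.cvtColor(im,cv2.COLOR_RGB2HSV); m=((h[...,1]<60)&(h[...,2]>110)).astype(np.uint8); n,l,st,ce=cv2.connectedComponentsWithStats(m)
    u=proj("wrist",(.4936,-.062,.162),cc)
    for k in range(1,n):
        if st[k,4]>30 and np.hypot(*(ce[k]-u))<40: print("knob",st[k,4],ce[k],at("wrist",ce[k],.162,cc)[:2])
    # carton top: light low-saturation large blob
    k=max((k for k in range(1,n) if 200<ce[k][0]<400 and ce[k][1]<140),key=lambda k:st[k,4])
    cn=max(cv2.findContours((l==k).astype(np.uint8),0,1)[0],key=cv2.contourArea)
    W=np.array([at("wrist",q,.144,cc)[:2] for q in cn[:,0]],np.float32)*1000; print("carton",st[k].tolist(),cv2.minAreaRect(W))
# scene: mug & tin & shaker unchanged vs start
s0=cv2.imread("pics/scene0.png").astype(int); s=vision.grab_frame("scene")[:,:,::-1].astype(int)
for n,(x0,y0,x1,y1) in dict(mug=(320,165,350,215),tin=(432,185,470,238)).items(): print(n,np.abs(s[y0:y1,x0:x1]-s0[y0:y1,x0:x1]).mean())
cv2.imwrite("pics/scene15.png",s.astype(np.uint8))
```

```text
[ 0.49333692 -0.0618565   0.20770146] [0.71586811 0.32792001 0.21351408]
knob 99 [318.14141414 208.82828283] [ 0.49343256 -0.06114716]
carton [288, 6, 77, 100, 6049] ((500.030517578125, 56.84974670410156), (75.8277587890625, 50.41669845581055), 81.09249114990234)
knob 100 [317.84 208.17] [ 0.4933355 -0.0612728]
carton [290, 5, 72, 98, 6097] ((499.31402587890625, 56.877227783203125), (76.0204849243164, 50.71940231323242), 84.6706314086914)
mug 2.334888888888889
tin 1.8644488579940417
```

```bash
python3 -c "
from cell import ticket
print(ticket.sign_off())"
```

```text
the job is handed in; nothing more can be done
None
```

The job is handed in: the shaker stands in the middle of the tray, and the mill (within 0.2 mm) and carton (within 0.7 mm, square to the rack within about 0.01 rad) are back where they started, by the wrist camera; the first grasp closed on nothing and moved nothing, because the fingertips sat about 31 mm above the reported TCP.

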